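# Stack two slotted pantry trays under the shelf riser

### The job

Stack the green tray on the white tray that stands under the shelf riser, then the yellow tray on the green one, with the chamfered corners of all three to the rear, so that each skirt is fully home over the rim below and the trays lie level. Set them down, do not drop them, do not bang the robot or a tray hard against the riser, and leave the pantry goods where they stand. Let go of both at the end.

Things in the scene. Friction and masses are not known exactly. Their poses are not given: they have to be found in the camera images.
- riser: Fixed mint-green shelf riser on the counter, moved and turned each time. Origin: underside of its foot board, at the tray place; x points to its rear, z up. Foot board 10 mm thick, x -70 to +115 mm, y +-100 mm (+-135 behind x +10). Four 14 mm posts at x +24 and +106, y +-127 mm carry the shelf. The shelf covers the trays' rear half: trays come in from the front.
- shelf_edge (a point): Middle of the lower front edge of the riser's overhead shelf: 5 mm behind the riser's origin, 235 mm up. The shelf runs from here 110 mm to the rear and +-140 mm in y, 14 mm thick. It is in the way of an upright gripper over the tray handles: lean the gripper back to the riser's front by about 30 degrees.
- white_place (a point): On top of the riser's foot board, 10 mm above its origin. A fixed WHITE tray of the same make as the green one stands here, same yaw as the riser, its origin at this x and height but up to 10 mm to the left or right (y): its y is not reported and must be seen or felt. The green tray home on it has its origin 52 mm above the riser's.
- green_tray: Loose shallow lime-green basket tray on the counter, 0.15 to 0.3 kg. Origin: centre of its underside; x from its dipped front to its rear, z up. Both REAR (+x) corners are chamfered 25 mm at 45 degrees, the front ones square. Floor top at z 12; walls 4 mm thick, rim at z 50, 120 (x) x 160 (y) mm outside; the middle 110 mm of the front wall ends at z 26.
- green_handle (a point): Handle of the green tray: the divider in its middle, 12 mm thick (y), 70 mm long (x, centred), from the floor (z 12) to z 48. This point: its middle, 39 mm above the tray's origin, same axes. Free space of 65 mm on either side.
- green_skirt (a point): Centre of the skirt's lower edge = the green tray's origin. The skirt is 131 x 171 mm outside, 125 x 165 inside (chamfers to match), and hangs 8 mm below the floor plate. Home over the rim of a tray below (2.5 mm play all round), the origin is 42 mm above that tray's; a skirt standing on a rim is 8 mm higher.
- yellow_tray: Loose yellow basket tray on the counter, the same in every size as the green one (see there), 0.15 to 0.3 kg. Origin: centre of its underside; x from dipped front to chamfered rear, z up.
- yellow_handle (a point): Handle of the yellow tray, as on the green one: divider 12 mm thick (y), 70 mm long (x). This point: its middle, 39 mm above the tray's origin.
- jar_a: Bystander: jar, 60 mm across, 85 mm high, on top of the riser's shelf. Origin: centre of underside.
- can_b: Bystander: can with yellow label, 66 mm across, 80 mm high, on top of the riser's shelf. Origin: centre of underside.
- canister: Bystander: blue canister, 100 mm across, 175 mm high. Origin: centre of underside.
- carton: Bystander: brown carton, 55 x 85 x 165 mm high. Origin: centre of underside.
- tin: Bystander: low round tin, 68 mm across, 38 mm high, near the robot. Origin: centre of underside.
- mug: Bystander: white mug, 80 mm across, 85 mm high. Origin: centre of underside.
Things that resemble listed ones, but are neither listed nor needed, are in the scene too. Of the things like the green_tray, leave any that is purple or red; of the rest the larger one is meant.

How it is judged:
On the way, in this order (a step that is already met when the one before it is completed fails the run):
1. the green tray is home on the white tray and let go (x of green_tray in the frame of riser between -0.005 and 0.005 m and y of green_tray in the frame of riser between -0.015 and 0.015 m and z of green_tray in the frame of riser between 0.049 and 0.0545 m and angle between green_tray's own z axis and vertical below 0.035 rad and angle between the x axis of green_tray and the x axis of riser, either way round below 0.08 rad and linear speed of green_tray below 0.02 m/s and contact force between the fingers and green_tray below 0.05 N), for 0.2 s.
2. the yellow tray is home on the green tray and let go (x of yellow_tray in the frame of green_tray between -0.005 and 0.005 m and y of yellow_tray in the frame of green_tray between -0.005 and 0.005 m and z of yellow_tray in the frame of green_tray between 0.039 and 0.0445 m and angle between yellow_tray's own z axis and vertical below 0.035 rad and angle between the x axis of yellow_tray and the x axis of green_tray, either way round below 0.08 rad and linear speed of yellow_tray below 0.02 m/s and contact force between the fingers and yellow_tray below 0.05 N), for 0.2 s.
At the end, for the whole second after the job is handed in: Green home on white (origin 49 to 54.5 mm above the riser's, x within 5, y within 15 mm) and yellow home on green (origin 39 to 44.5 mm above it, x and y within 5 mm); both level within 2 degrees, turned like the one below within 4.5 degrees, at rest and released (all of step 1 and all of step 2); the robot touches nothing.
It fails at once if a pantry good is moved by more than 25 mm (distance of any of jar_a, can_b, canister, carton, tin, mug from where it was at the start of the episode above 0.025 m).
It fails at once if the robot or a tray bangs into the riser (over 20 N) (contact force between any of the arm, the fingers, green_tray, yellow_tray and riser above 20 N).
It fails at once if a tray is dropped (falls free faster than 0.5 m/s, about 13 mm) ((linear speed of green_tray above 0.5 m/s and contact force between the fingers and green_tray below 0.05 N) or (linear speed of yellow_tray above 0.5 m/s and contact force between the fingers and yellow_tray below 0.05 N)).
It also fails if it takes over 72 s, if anything falls off the work surface, if the arm or the gripper's body presses on something with over 40 N, if the wrist force passes 120 N, or if a joint passes its speed limit or range.

### The arm

A 6-joint arm with a two-finger parallel gripper is mounted at the origin on the work surface. World frame = base frame: x ahead of the robot, y to its left, z up, the work surface at z = 0. Lengths are in m, angles in rad, forces in N, time in s.
With the tool pointing down it reaches from about 0.4 to 0.825 m from the base axis. Payload 7 kg.
Tool frame: the origin (TCP) lies at the very end of the fingers, on their centre line; the grasp point (between the pads) lies arm.grip_point_offset behind it (arm.grip_point_offset is the distance from the TCP to the grasp point, in m); z points along the fingers, y is the line along which they close (so a half turn about z gives the same grasp; the last joint's range is limited). The gripper opens to 88 mm and grips with 3 to 60 N. Pads are 19 mm wide; open, the fingers measure 130 mm over their backs; the gripper's body (78 mm by 193 mm) begins 47 mm behind the grasp point.
Start: joints at [-0.919, 0.359, 0.012, 0, -1.224, -0.288], TCP at [0.24, -0.631, 0.227] pointing down, gripper open.
Joint ranges: [-3.07, 3.07], [-1.43, 2.12], [-1.02, 1.25], [-3.03, 1.67], [-3.05, -0], [-3.03, 3.03]. Speed limits (rad/s): [2.39, 2.39, 3.01, 3.14, 3.14, 3.14].

### API

Orientations are given as [roll, pitch, yaw] about the fixed x, y, z axes, in that order (R = Rz(yaw) Ry(pitch) Rx(roll)).
In Python, from station import arm gives the robot as it stands.
- The arm moves only by the shell command python3 -m crank 'ROWS' [OPENING] [FORCE]. ROWS is JSON, a list of rows, each an object of numbers: "dx", "dy", "dz": the shift along the tool's x, y, z in cm; "wx", "wy", "wz": the turn, a rotation vector about the tool's x, y, z in degrees. A call has exactly 10 rows; each row is the pose to reach, as a shift and turn from the pose commanded when the call began, along the tool's axes at that moment; what a row does not reach only later rows make up. A row lasts 1/8 s, in which the tool goes at most 62.5 mm and 10.7 degrees, less where a joint would pass 70% of its speed; a pose out of reach is approached as far as the arm can. A call with a gripper value outside its range is refused whole. OPENING is the finger opening in cm, from 0 to 8.76, set as the call begins (- or left out, the last holds). The fingers move at their own pace and stop on an object; FORCE is the grip in N (left out, the last holds). Time passes only in rows, so rows that repeat a pose let the fingers close, or fill a call up. It gives the time, the measured TCP pose, the force, the opening and the grip force at its end, in the units of the state.
- arm.get_state(): the state, without advancing time (a new reading comes with each control period).
- arm.grab_frame(name): name is "side" or "top" or "wrist"; returns the picture (384x512x3 uint8, red, green, blue); there is no depth.
- arm.calibration(name): a dict with "fx", "fy", "cx", "cy" (pixels), "dist_coeffs" ([k1, k2, p1, p2, k3] as OpenCV has them; the pictures are not rectified), "world_from_camera" (4x4, takes a point from camera to world coordinates). Camera axes: x right, y down, z forward; pixel columns grow to the right and rows downward; lengths in m; the calibration is good to about 2 mm. A picture is of the moment at which its call begins: read the wrist's pose just before it. calibration takes no time and is no camera call; for the wrist camera it gives the pose at the moment of the call.
- arm.job_done(): hands the job in; it is judged then, once.
Trained networks look in the newest picture that a camera, given by its name, has taken for a name from the list of things; names that differ only in an ending like _2 or _b are one class to them, and where a whole thing is asked for, a point or a joint stands for the part that bears it (a point fixed in the world has none). Each returns a list of dicts, best first, with "confidence" (0 to 1); they miss things now and then, are a little off and sometimes report something else, mostly with a low value. They report only what shows in the picture. A call takes as long as a camera call. They do not tell look-alikes from the thing itself.
- arm.find_in(camera, query): "centre" ([x, y, z] in m, in world coordinates, good to about 4 mm: the middle of the surface that is visible of it).
- arm.masks_of(camera, query): "pixels" (384x512 bool, what is visible of it).
- arm.mark_of(camera, query): "centre" ([x, y, z] in m, in world coordinates, good to about 4 mm: a listed point, or the origin of a listed thing).
The state is a dict: "t": time; "q": joint angles; "qd": joint speeds; "joint_efforts": joint torques, N m; "eef_pos": TCP position; "ee_rot": TCP orientation; "force": force on the tool from outside, world axes, zero at the start; "moment": the same for the moment, N m; "width": finger opening in m; "gripper_force": force on a finger pad.
Only numpy, scipy, OpenCV 4.12 (cv2) and the standard library are available. Lean on these libraries where they do the work, as an engineer would, in place of code of your own. Each camera call takes 0.05 s, during which the arm holds its last target. There are 200 camera calls.

## Working session

There is one attempt and no reset: what is moved stays moved. The work goes in short steps, Python scripts to look and compute and a shell command to move; the robot and the scene stay as the last step left them, time stands still between calls to the robot, and variables do not carry over. Pictures are saved under pics/ and viewed, at most 10 in all, crops included, and the job is handed in when it is done.

```bash
ls; mkdir -p pics
cat > h.py <<'E'
import numpy as np, cv2
from station import arm
from scipy.spatial.transform import Rotation as R
def save(a,n): cv2.imwrite('pics/'+n,a[:,:,::-1])
def ray(cam,uv):
    c=arm.calibration(cam) if isinstance(cam,str) else cam
    K=np.array([[c['fx'],0,c['cx']],[0,c['fy'],c['cy']],[0,0,1]])
    p=cv2.undistortPoints(np.array(uv,float).reshape(-1,1,2),K,np.array(c['dist_coeffs']))[:,0]
    T=np.array(c['world_from_camera']); d=np.c_[p,np.ones(len(p))]@T[:3,:3].T
    return T[:3,3],d
def onz(cam,uv,z):
    o,d=ray(cam,uv); return o+d*((z-o[2])/d[:,2])[:,None]
def proj(cam,P):
    c=arm.calibration(cam) if isinstance(cam,str) else cam
    K=np.array([[c['fx'],0,c['cx']],[0,c['fy'],c['cy']],[0,0,1]])
    T=np.linalg.inv(np.array(c['world_from_camera']))
    return cv2.projectPoints(np.array(P,float).reshape(-1,3),cv2.Rodrigues(T[:3,:3])[0],T[:3,3],K,np.array(c['dist_coeffs']))[0][:,0]
E
python3 - <<'E'
from h import *
np.set_printoptions(precision=3,suppress=True)
s=arm.get_state();print(s, arm.grip_point_offset)
a=arm.grab_frame('side');b=arm.grab_frame('top')
save(a,'side0.png');save(b,'top0.png')
for c in ('side','top'):
    print(c,np.array(arm.calibration(c)['world_from_camera'])[:3])
    for q in ('green_tray','yellow_tray','riser','shelf_edge','white_place','green_handle','yellow_handle'):
        print(q,[(np.round(m['centre'],3).tolist(),round(m['confidence'],2)) for m in arm.mark_of(c,q)])
E
```

```text
pics
{'t': 0.0, 'q': array([-0.919,  0.359,  0.011, -0.   , -1.224, -0.288]), 'qd': array([-0.   , -0.   ,  0.002,  0.001, -0.   ,  0.001]), 'joint_efforts': array([ -0.003, -58.272,  29.304,   6.997,   0.007,  -0.   ]), 'eef_pos': array([ 0.24 , -0.63 ,  0.226]), 'ee_rot': array([ 3.14 , -0.   , -2.778]), 'force': array([-0.106, -0.66 ,  0.146]), 'moment': array([ 0.036, -0.008,  0.025]), 'gripper_force': 0.0, 'width': 0.08768827917600028} 0.0188
side [[-0.718 -0.419  0.556 -0.258]
 [-0.696  0.413 -0.587  0.852]
 [ 0.016 -0.809 -0.588  0.983]]
green_tray [([0.483, 0.529, -0.004], 0.9), ([0.527, 0.297, 0.001], 0.83), ([0.232, 0.435, 0.001], 0.71), ([0.314, 0.283, 0.001], 0.63)]
yellow_tray [([0.524, -0.315, -0.002], 0.75)]
riser [([0.67, -0.021, -0.002], 0.64)]
shelf_edge [([0.673, -0.014, 0.24], 0.91)]
white_place [([0.674, -0.014, 0.01], 0.86)]
green_handle [([0.481, 0.532, 0.042], 0.97), ([0.23, 0.436, 0.023], 0.94), ([0.528, 0.3, 0.042], 0.77), ([0.321, 0.281, 0.028], 0.75)]
yellow_handle [([0.513, -0.312, 0.04], 0.97)]
top [[-0.034 -0.977  0.211  0.2  ]
 [-0.999  0.034 -0.003  0.037]
 [-0.005 -0.211 -0.977  1.695]]
green_tray [([0.229, 0.434, 0.004], 0.9), ([0.482, 0.532, -0.002], 0.77), ([0.529, 0.299, 0.002], 0.7), ([0.319, 0.277, 0.0], 0.58)]
yellow_tray [([0.518, -0.307, -0.004], 0.6)]
riser []
shelf_edge [([0.674, -0.015, 0.238], 0.68)]
white_place []
green_handle [([0.313, 0.289, 0.029], 0.85), ([0.229, 0.436, 0.024], 0.78), ([0.486, 0.526, 0.037], 0.76), ([0.532, 0.304, 0.039], 0.73)]
yellow_handle [([0.516, -0.311, 0.037], 0.81), ([0.623, -0.492, 0.001], 0.73)]
```

View pics/side0.png

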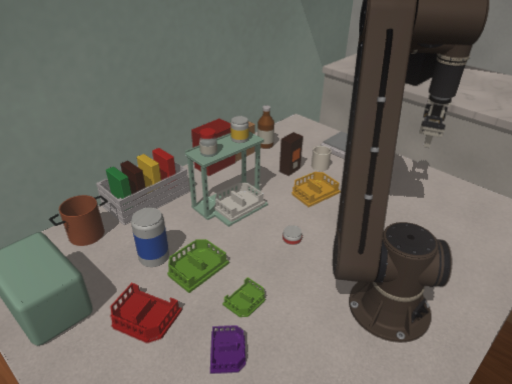

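View pics/top0.png

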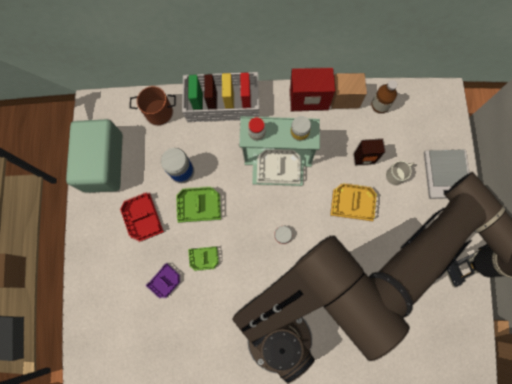

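Candidates for "green tray": large green, top (201,205); small green, top (204,258); red, top (142,217); purple, top (164,281). By the description the large green at (201,205) is meant. The yellow tray is at (355,202), and the white one at (283,168) under the riser. Next is one close crop to check the choice and which way each tray faces.

Run:
```python
from h import *
np.set_printoptions(precision=4,suppress=True)
b=cv2.imread('pics/top0.png');a=cv2.imread('pics/side0.png')
f=lambda im,x,y,w,h,W,H:cv2.resize(im[y:y+h,x:x+w],(W,H),interpolation=cv2.INTER_CUBIC)
top=np.hstack([f(b,170,180,60,45,400,300),f(b,325,180,60,45,400,300)])
bot=np.hstack([f(b,235,110,88,66,400,300),f(a,180,170,88,66,400,300)])
cv2.imwrite('pics/crop0.png',np.vstack([top,bot]))
c=arm.calibration('wrist');s=arm.get_state()
Tt=np.eye(4);Tt[:3,:3]=R.from_euler('xyz',s['ee_rot']).as_matrix();Tt[:3,3]=s['eef_pos']
print(np.linalg.inv(Tt)@np.array(c['world_from_camera']),c['fx'],arm.calibration('top')['fx'])
```

```text
[[-0.0013 -0.9533 -0.3021  0.0812]
 [ 1.     -0.0011 -0.0008  0.0001]
 [ 0.0004 -0.3021  0.9533 -0.1583]
 [ 0.      0.      0.      1.    ]] 345.9192231887067 437.6839108798451
```

View pics/crop0.png

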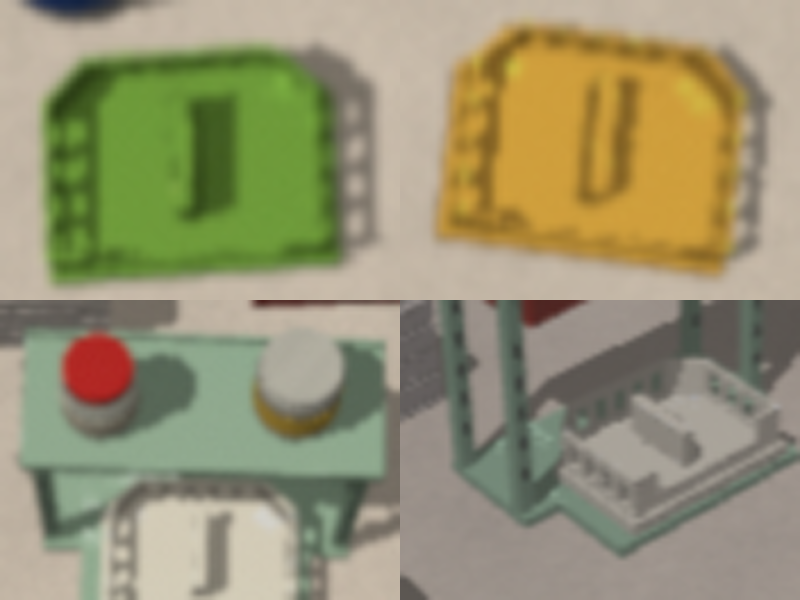

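The crop confirms the choice. The large green tray (whole, chamfers toward image-top, i.e. +x), the yellow and the white all have their chamfered rear at +x, so all three face nearly the same way, with yellow turned a few degrees. On to wrist views.

```bash
cat >> h.py <<'E'
def Rgoal(yaw,lean):  # yaw: tray x direction; lean: fingers point forward by lean (deg)
    # tool y=+y of tray, tool z=(sin,0,-cos)
    l=np.radians(lean); M=np.array([[-np.cos(l),0,np.sin(l)],[0,1,0],[-np.sin(l),0,-np.cos(l)]])
    return R.from_euler('z',yaw,degrees=True).as_matrix()@M
def go(tcp,yaw,lean):
    s=arm.get_state();A=R.from_euler('xyz',s['ee_rot']).as_matrix()
    d=A.T@(np.array(tcp)-s['eef_pos'])*100
    w=R.from_matrix(A.T@Rgoal(yaw,lean)).as_rotvec(degrees=True)
    print('t %.2f'%s['t'],'d',np.round(d,2),'w',np.round(w,2),'F',np.round(s['force'],1),'width %.4f g %.1f'%(s['width'],s['gripper_force']))
def tcp_for(grip,yaw,lean): # grip point -> tcp
    return np.array(grip)+Rgoal(yaw,lean)[:,2]*arm.grip_point_offset
E
python3 -c "
from h import *
go([.49,-.311,.2],0,0)"
```

```text
t 0.80 d [-34.73  21.     2.66] w [-0.    0.   20.84] F [-0.3 -0.1  0. ] width 0.0880 g 0.0
```

```bash
python3 -m crank '[{"dx":-5,"dy":3,"wz":3},{"dx":-10,"dy":6,"wz":6},{"dx":-15,"dy":9,"wz":9},{"dx":-20,"dy":12,"dz":1,"wz":12},{"dx":-25,"dy":15,"dz":1.5,"wz":15},{"dx":-30,"dy":18,"dz":2,"wz":18},{"dx":-33,"dy":20,"dz":2.5,"wz":20},{"dx":-34.7,"dy":21,"dz":2.7,"wz":20.8},{"dx":-34.7,"dy":21,"dz":2.7,"wz":20.8},{"dx":-34.7,"dy":21,"dz":2.7,"wz":20.8}]' 5
cat > look.py <<'E'
from h import *
import sys,pickle
n=sys.argv[1]; 
s=arm.get_state();c=arm.calibration('wrist');im=arm.grab_frame('wrist');save(im,n+'.png')
out={'c':c,'s':s}
for q in sys.argv[2:]:
    m=arm.masks_of('wrist',q);out[q]=[(x['confidence'],x['pixels']) for x in m]
    for x in m:
        v,u=np.nonzero(x['pixels']);print(q,round(x['confidence'],2),x['pixels'].sum(),u.min(),u.max(),v.min(),v.max())
    print([(np.round(x['centre'],4).tolist(),round(x['confidence'],2)) for x in arm.mark_of('wrist',q)])
pickle.dump(out,open('pics/'+n+'.pkl','wb'))
E
python3 look.py w1 yellow_tray yellow_handle
```

```text
[]
[]$[0]: bad value
```

View pics/w1.png

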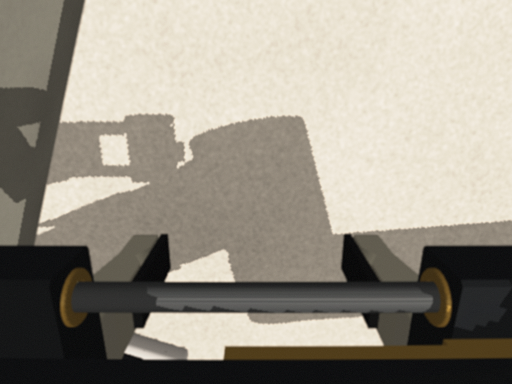

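The w1 picture shows only the counter. The gripper itself fills rows below about 235, and image-up points toward the robot. So the camera has to be right above the tray, with the TCP about 80 mm beyond it. The move was refused; rows probably need all six keys.

```bash
python3 -c "
from h import *
go([.59,-.305,.26],0,0)
for q in ('carton','mug','canister','tin'):
  print(q,[np.round(m['centre'],3).tolist() for m in arm.mark_of('side',q)],[np.round(m['centre'],3).tolist() for m in arm.mark_of('top',q)])"
python3 -m crank '[{"dx":-4,"dy":1.5,"dz":0,"wx":0,"wy":0,"wz":3}]' 5
```

```text
t 1.05 d [-44.29  18.    -3.34] w [-0.   -0.   20.84] F [-0.3 -0.6  0.2] width 0.0877 g 0.0
carton [[0.695, -0.375, 0.0]] [[0.697, -0.371, 0.001], [0.725, -0.09, 0.253]]
mug [[0.518, -0.31, 0.039], [0.62, -0.489, 0.0]] [[0.625, -0.492, 0.003]]
canister [] [[0.527, 0.295, 0.002], [0.673, 0.365, -0.0]]
tin [[0.399, -0.028, -0.003], [0.697, -0.374, 0.002], [0.666, 0.362, -0.001], [0.523, -0.313, -0.002]] [[0.397, -0.028, -0.001]]$: bad value
```

```bash
python3 -m crank '[{"dx":-4,"dy":1.5,"dz":0,"wx":0,"wy":0,"wz":2},{"dx":-9,"dy":4,"dz":-1,"wx":0,"wy":0,"wz":4},{"dx":-14,"dy":6,"dz":-1,"wx":0,"wy":0,"wz":7},{"dx":-19.5,"dy":8,"dz":-2,"wx":0,"wy":0,"wz":9},{"dx":-25,"dy":10,"dz":-2,"wx":0,"wy":0,"wz":12},{"dx":-30.5,"dy":12.5,"dz":-3,"wx":0,"wy":0,"wz":14},{"dx":-36,"dy":14.5,"dz":-3,"wx":0,"wy":0,"wz":17},{"dx":-41,"dy":16.5,"dz":-3.3,"wx":0,"wy":0,"wz":19},{"dx":-44.3,"dy":18,"dz":-3.3,"wx":0,"wy":0,"wz":20.8},{"dx":-44.3,"dy":18,"dz":-3.3,"wx":0,"wy":0,"wz":20.8}]' 5
python3 look.py w2 yellow_tray yellow_handle; python3 -c "
from h import *
go([.59,-.305,.26],0,0)"
```

```text
t: 2.7
eef_pos: [0.5918, -0.3029, 0.259]
ee_rot: [3.141, -0.0, -3.138]
force: [-0.1, -0.1, -0.2]
width: 0.0501
gripper_force: 0.0
yellow_tray 0.86 18755 167 338 12 156
yellow_tray 0.2 4076 151 237 211 336
[([0.5205, -0.3138, 0.0052], 0.73)]
yellow_handle 0.75 18545 167 337 13 156
[([0.518, -0.3074, 0.0376], 0.71)]
t 2.95 d [-0.05  0.07 -0.03] w [-0.    0.01 -0.01] F [ 0.4 -0.5  0.5] width 0.0503 g 0.0
```

View pics/w2.png

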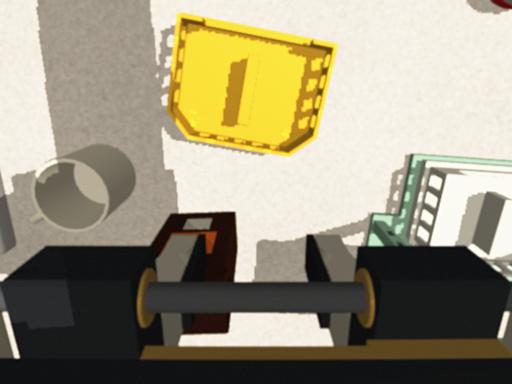

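The whole yellow tray is visible in w2, about (167..338, 12..156), with its divider near (243,88). The carton is at (205,270), and the riser foot and white tray are at the right edge from (370,155). I'll fit the tray model to its colour mask for a precise pose.

```bash
cat > fit.py <<'E'
from h import *
import pickle
from scipy.optimize import minimize
def octa(hx,hy,c,z):
    return np.array([[-hx,-hy,z],[-hx,hy,z],[hx-c,hy,z],[hx,hy-c,z],[hx,-hy+c,z],[hx-c,-hy,z]])/1000.
S0=octa(65.5,85.5,27,0);S1=octa(65.5,85.5,27,12);B1=octa(60,80,25,12);B2=octa(60,80,25,26);T=octa(60,80,25,50)
parts=[np.r_[S0,S1],np.r_[B1,B2]]
for i,j in ((1,2),(2,3),(3,4),(4,5),(5,0)): parts.append(np.r_[B1[[i,j]],T[[i,j]]])
for s in (-1,1): parts.append(np.array([[-60,s*80,12],[-60,s*80,50],[-60,s*55,12],[-60,s*55,50]])/1000.)
def pose(P,p,z): 
    return P@R.from_euler('z',p[2],degrees=True).as_matrix().T+[p[0],p[1],z]
SS=4
def sil(cam,p,z,shape,ps=parts):
    m=np.zeros((shape[0]*SS,shape[1]*SS),np.uint8)
    for P in ps:
        h=cv2.convexHull(((proj(cam,pose(P,p,z))+.5)*SS).astype(np.float32))
        cv2.fillConvexPoly(m,np.round(h).astype(int),1)
    return cv2.resize(m.astype(np.float32),shape[::-1],interpolation=cv2.INTER_AREA)
def colmask(im,lo,hi,seed=None):
    m=cv2.inRange(cv2.cvtColor(im,cv2.COLOR_BGR2HSV),lo,hi)
    m=cv2.morphologyEx(m,cv2.MORPH_CLOSE,np.ones((7,7),np.uint8))
    n,l,st,ce=cv2.connectedComponentsWithStats(m)
    k=1+np.argmax(st[1:,4]);m=(l==k).astype(np.uint8)
    cs,_=cv2.findContours(m,cv2.RETR_EXTERNAL,cv2.CHAIN_APPROX_NONE); cv2.drawContours(m,cs,-1,1,-1)
    return m.astype(np.float32)
def fit(cam,m,p0,z=0.,freez=False):
    def cost(v):
        p=[v[0],v[1],v[2]*100]; return np.abs(sil(cam,p,v[3] if freez else z,m.shape)-m).sum()
    v0=[p0[0],p0[1],p0[2]/100]+([z] if freez else [])
    best=None
    for k in range(3):
        n=len(v0);sx=np.vstack([v0]+[np.array(v0)+np.eye(n)[i]*[.008,.008,.05,.01][i] for i in range(n)])
        r=minimize(cost,v0,method='Nelder-Mead',options=dict(initial_simplex=sx,xatol=1e-5,fatol=.5,maxiter=250));v0=r.x
    return np.round([r.x[0],r.x[1],r.x[2]*100]+list(r.x[3:]),4),r.fun,m.sum()
E
python3 - <<'E'
from fit import *
d=pickle.load(open('pics/w2.pkl','rb'));im=cv2.imread('pics/w2.png')
m=colmask(im,(18,120,60),(35,255,255));
print(m.sum(),fit(d['c'],m,[.52,-.311,-7]),fit(d['c'],m,[.52,-.311,-7],0,True))
for cam,p in (('top',[.52,-.311,-7]),('side',[.52,-.311,-7])):
    im=cv2.imread(f'pics/{cam}0.png');x,y=proj(cam,[*p[:2],.02])[0].astype(int);k=np.zeros(im.shape,np.uint8);k[y-35:y+35,x-35:x+35]=im[y-35:y+35,x-35:x+35]
    m=colmask(k,(15,110,60),(35,255,255));print(cam,fit(cam,m,p))
for cam,p in (('top',[.529,.3,3]),('side',[.529,.3,3])):
    im=cv2.imread(f'pics/{cam}0.png');x,y=proj(cam,[*p[:2],.02])[0].astype(int);k=np.zeros(im.shape,np.uint8);k[y-45:y+45,x-45:x+45]=im[y-45:y+45,x-45:x+45]
    m=colmask(k,(35,100,40),(60,255,255));print(cam,fit(cam,m,p))
go([.64,-.012,.32],0,0)
E
```

```text
18508.0 (array([  0.5197,  -0.3112, -10.1369]), np.float64(199.75), np.float32(18508.0)) (array([ 5.1970e-01, -3.1120e-01, -1.0015e+01, -1.7000e-03]), np.float64(160.9375), np.float32(18508.0))
top (array([ 0.5217, -0.3112, -9.8465]), np.float64(45.8125), np.float32(1424.0))Traceback (most recent call last):
  File "<stdin>", line 7, in <module>
  File "fit.py", line 33, in fit
    r=minimize(cost,v0,method='Nelder-Mead',options=dict(initial_simplex=sx,xatol=1e-5,fatol=.5,maxiter=250));v0=r.x
    res = _minimize_neldermead(fun, x0, args, callback, bounds=bounds,
                               **options)
    fsim[j] = func(sim[j])
              ~~~~^^^^^^^^
    fx = function(np.copy(x), *(wrapper_args + args))
  File "fit.py", line 28, in cost
    p=[v[0],v[1],v[2]*100]; return np.abs(sil(cam,p,v[3] if freez else z,m.shape)-m).sum()
                                          ~~~^^^^^^^^^^^^^^^^^^^^^^^^^^^^^^^^^^^^
  File "fit.py", line 16, in sil
    h=cv2.convexHull(((proj(cam,pose(P,p,z))+.5)*SS).astype(np.float32))
                       ~~~~^^^^^^^^^^^^^^^^^
  File "h.py", line 14, in proj
    c=arm.calibration(cam) if isinstance(cam,str) else cam
      ~~~~~~~~~~~~~~~^^^^^
ValueError: time passes only in moves, steps and waits
```

```bash
sed -i 's/^def fit(cam,m/def fit(cam,m/; s/^    def cost(v):/    cam=arm.calibration(cam) if isinstance(cam,str) else cam\n    def cost(v):/' fit.py
python3 - <<'E'
from fit import *
for cam,p,lo,hi in (('side',[.52,-.311,-10],(15,110,60),(35,255,255)),('top',[.529,.3,3],(35,100,40),(60,255,255)),('side',[.529,.3,3],(35,100,40),(60,255,255))):
    c=arm.calibration(cam)
    im=cv2.imread(f'pics/{cam}0.png');x,y=proj(c,[*p[:2],.02])[0].astype(int);k=np.zeros(im.shape,np.uint8);k[y-40:y+40,x-40:x+40]=im[y-40:y+40,x-40:x+40]
    m=colmask(k,lo,hi);print(cam,fit(c,m,p))
go([.587,-.015,.263],0,30)
E
```

```text
side (array([ 0.5211, -0.3123, -9.8317]), np.float64(42.125), np.float32(1127.0))
top (array([0.5319, 0.3001, 1.1644]), np.float64(93.6875), np.float32(1362.0))
side (array([0.5317, 0.2995, 2.815 ]), np.float64(93.375), np.float32(1991.0))
t 2.95 d [ 0.25 29.07 -0.33] w [-1.000e-02 -2.999e+01 -1.000e-02] F [ 0.4 -0.5  0.5] width 0.0503 g 0.0
```

```bash
python3 -m crank '[{"dx":0,"dy":3,"dz":0,"wx":0,"wy":-3,"wz":0},{"dx":0,"dy":7,"dz":0,"wx":0,"wy":-7,"wz":0},{"dx":0,"dy":12,"dz":0,"wx":0,"wy":-12,"wz":0},{"dx":0,"dy":17,"dz":0,"wx":0,"wy":-17,"wz":0},{"dx":0,"dy":22,"dz":0,"wx":0,"wy":-22,"wz":0},{"dx":0.2,"dy":26,"dz":-0.3,"wx":0,"wy":-27,"wz":0},{"dx":0.2,"dy":28,"dz":-0.3,"wx":0,"wy":-29,"wz":0},{"dx":0.2,"dy":29,"dz":-0.3,"wx":0,"wy":-30,"wz":0},{"dx":0.2,"dy":29,"dz":-0.3,"wx":0,"wy":-30,"wz":0},{"dx":0.2,"dy":29,"dz":-0.3,"wx":0,"wy":-30,"wz":0}]' 5
python3 look.py w3 white_place riser; python3 -c "
from h import *
go([.587,-.015,.263],0,30)
im=cv2.imread('pics/w3.png');cv2.imwrite('pics/w3b.png',cv2.resize(im,(800,600),interpolation=cv2.INTER_CUBIC))"
```

```text
t: 4.2
eef_pos: [0.588, -0.0157, 0.263]
ee_rot: [3.141, 0.524, 3.141]
force: [0.8, -0.5, -0.3]
width: 0.0499
gripper_force: 0.0
white_place 0.88 19045 90 402 36 346
[]
riser 0.55 19556 90 402 36 346
[]
t 4.45 d [ 0.08  0.04 -0.09] w [-0.   -0.01 -0.01] F [-0.3  0.2  0.2] width 0.0502 g 0.0
```

View pics/w3b.png

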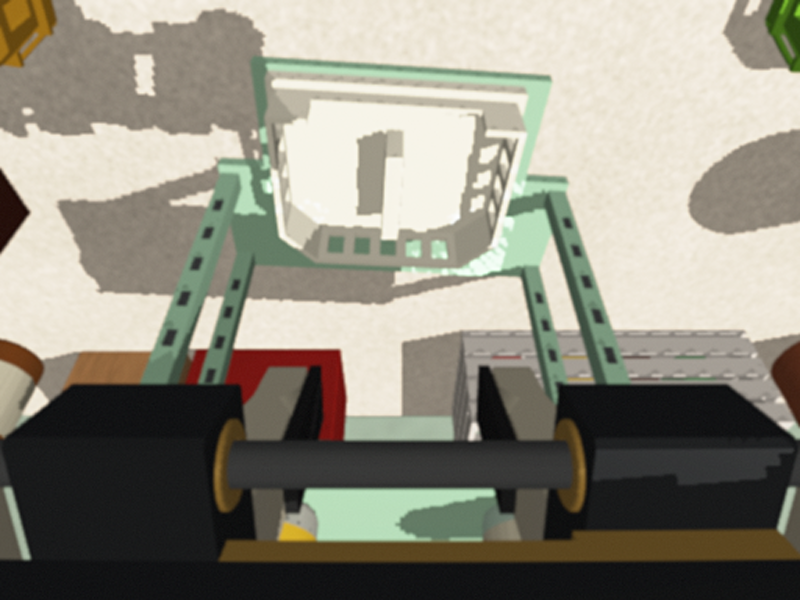

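```bash
cat > edge.py <<'E'
from fit import *
from scipy.optimize import least_squares
import itertools
def seg(a,b,n=40): return np.linspace(a,b,n)/1000.
board=[seg([-70,-100,10],[-70,100,10],80),seg([-70,-100,10],[5,-100,10]),seg([-70,100,10],[5,100,10]),seg([-70,-100,0],[-70,100,0],80),
 seg([10,-135,10],[10,-102,10],15),seg([10,135,10],[10,102,10],15)]
def traylines():
    L=[seg([-60,-80,50],[-60,-55,50],15),seg([-60,80,50],[-60,55,50],15),seg([-60,-80,50],[35,-80,50]),seg([-60,80,50],[35,80,50]),
    seg([35,80,50],[60,55,50],20),seg([35,-80,50],[60,-55,50],20),seg([60,-55,50],[60,55,50]),
    seg([-65.5,-85.5,0],[-65.5,85.5,0],80),seg([-60,-55,26],[-60,55,26],50),
    seg([-35,-6,48],[35,-6,48],35),seg([-35,6,48],[35,6,48],35),seg([-35,-6,48],[-35,6,48],8)]
    return L
def efit(c,im,p0,dy0=0.):
    g=cv2.GaussianBlur(im,(0,0),1.0).astype(float)
    e=cv2.Canny(im,40,110)
    D=cv2.distanceTransform(255-e,cv2.DIST_L2,5)
    Bp=np.vstack(board);Tp=np.vstack(traylines())+[0,0,.01]
    def pts(v): return pose(np.r_[Bp,Tp+[0,v[3],0]],[v[0],v[1],v[2]*100],0)
    def res(v):
        q=proj(c,pts(v)).astype(np.float32)
        r=cv2.remap(D,q[:,0].reshape(-1,1),q[:,1].reshape(-1,1),cv2.INTER_LINEAR,borderValue=5)[:,0]
        return np.minimum(r,6)
    best=None
    for dx,dy,dw,dd in itertools.product((-.005,0,.005),(-.006,0,.006),(-.04,-.02,0,.02),(-.008,-.003,.003,.008)):
        v=np.array([p0[0]+dx,p0[1]+dy,p0[2]/100+dw,dy0+dd])
        r=least_squares(res,v,loss='soft_l1',f_scale=1.,diff_step=1e-4,x_scale=[.01,.01,.05,.01],max_nfev=25)
        if best is None or r.cost<best.cost: best=r
    v=best.x; return v,best.cost,proj(c,pts(v)),np.median(res(v))
E
python3 - <<'E'
from edge import *
d=pickle.load(open('pics/w3.pkl','rb'));im=cv2.imread('pics/w3.png')
v,co,q,md=efit(d['c'],im,[.672,-.015,-2]);print(v*[1,1,100,1],co,md)
x0,y0,w,h=140,25,220,165
z=cv2.resize(im[y0:y0+h,x0:x0+w],None,fx=3.6,fy=3.6,interpolation=cv2.INTER_CUBIC)
for a,b in q: cv2.circle(z,(int((a+.5-x0)*3.6),int((b+.5-y0)*3.6)),1,(0,0,255),-1)
cv2.imwrite('pics/ov.png',z)
E
```

```text
[ 6.69507608e-01 -1.79315814e-02 -3.88610347e+00 -3.07008354e-03] 242.11498272418976 0.40625
```

View pics/ov.png

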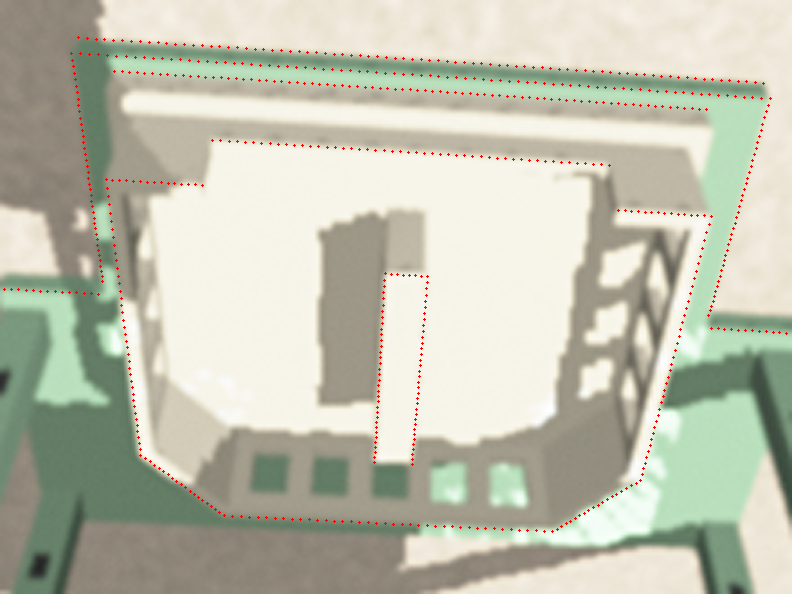

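The overlay fits white tray and riser to the pixel: riser at (0.6695, -0.0179), yaw -3.9°, white offset about -3 mm in y. Next is the same leaned view over green.

```bash
python3 -c "
from h import *
go([.45,.299,.255],0,30)"
python3 -m crank '[{"dx":2,"dy":4,"dz":-1,"wx":0,"wy":0,"wz":0},{"dx":4,"dy":9,"dz":-2,"wx":0,"wy":0,"wz":0},{"dx":6,"dy":14,"dz":-3,"wx":0,"wy":0,"wz":0},{"dx":8,"dy":19,"dz":-4,"wx":0,"wy":0,"wz":0},{"dx":10,"dy":24,"dz":-5,"wx":0,"wy":0,"wz":0},{"dx":11.5,"dy":28,"dz":-6,"wx":0,"wy":0,"wz":0},{"dx":12.5,"dy":31,"dz":-6.3,"wx":0,"wy":0,"wz":0},{"dx":12.5,"dy":31.5,"dz":-6.3,"wx":0,"wy":0,"wz":0},{"dx":12.5,"dy":31.5,"dz":-6.3,"wx":0,"wy":0,"wz":0},{"dx":12.5,"dy":31.5,"dz":-6.3,"wx":0,"wy":0,"wz":0}]' 5
python3 look.py w4 green_tray
python3 - <<'E'
from edge import *
np.set_printoptions(precision=4,suppress=True)
d=pickle.load(open('pics/w4.pkl','rb'));im=cv2.imread('pics/w4.png')
m=colmask(im,(35,100,30),(60,255,255));v,u=np.nonzero(m);print(u.min(),u.max(),v.min(),v.max())
print(fit(d['c'],m,[.532,.3,2]),fit(d['c'],m,[.532,.3,2],0,True))
E
```

```text
t 4.45 d [12.35 31.44 -6.25] w [-0.   -0.01 -0.01] F [-0.3  0.2  0.2] width 0.0502 g 0.0
t: 5.7
eef_pos: [0.4743, 0.284, 0.2758]
ee_rot: [-3.141, 0.458, -3.101]
force: [-0.5, -0.2, 0.1]
width: 0.0502
gripper_force: 0.0
green_tray 0.96 17599 187 352 33 155
green_tray 0.73 14181 411 511 0 152
[([0.4803, 0.5268, 0.0041], 0.75), ([0.5294, 0.302, 0.0372], 0.72), ([0.5331, 0.3026, -0.0036], 0.63)]
187 351 35 156
(array([0.531 , 0.2996, 2.2927]), np.float64(196.75), np.float32(17865.0)) (array([ 0.5317,  0.2997,  2.1473, -0.0022]), np.float64(143.1875), np.float32(17865.0))
```

Run:
```python
from h import *
np.set_printoptions(precision=3,suppress=True)
print(arm.get_state()['q'])
yaw=2.2;Z=R.from_euler('z',yaw,degrees=True).as_matrix()
for h in (.12,.039):
    g=np.array([.531,.2997,0])+Z@[-.012,0,h]; t=tcp_for(g,yaw,30);print(t);go(t,yaw,30)
```

```text
[ 1.136 -0.096 -0.709  0.567 -0.82  -3.03 ]
[0.528 0.3   0.104]
t 5.85 d [ 2.73  1.3  17.88] w [ 0.09 -3.75  0.12] F [ 0.3 -0.7  0.5] width 0.0504 g 0.0
[0.528 0.3   0.023]
t 5.85 d [ 6.31  1.3  25.15] w [ 0.09 -3.75  0.12] F [ 0.3 -0.7  0.5] width 0.0504 g 0.0
```

```bash
python3 -m crank '[{"dx":0.5,"dy":0.2,"dz":2,"wx":0,"wy":0,"wz":0},{"dx":1,"dy":0.6,"dz":6,"wx":0,"wy":0,"wz":0},{"dx":1.5,"dy":1,"dz":10,"wx":0,"wy":-1,"wz":0},{"dx":2,"dy":1.3,"dz":14,"wx":0,"wy":-2,"wz":0},{"dx":2.5,"dy":1.3,"dz":16.5,"wx":0,"wy":-3,"wz":0},{"dx":2.7,"dy":1.3,"dz":17.9,"wx":0.1,"wy":-3.75,"wz":0.1},{"dx":2.7,"dy":1.3,"dz":17.9,"wx":0.1,"wy":-3.75,"wz":0.1},{"dx":2.7,"dy":1.3,"dz":17.9,"wx":0.1,"wy":-3.75,"wz":0.1},{"dx":2.7,"dy":1.3,"dz":17.9,"wx":0.1,"wy":-3.75,"wz":0.1},{"dx":2.7,"dy":1.3,"dz":17.9,"wx":0.1,"wy":-3.75,"wz":0.1}]' 5
python3 - <<'E'
from h import *
np.set_printoptions(precision=3,suppress=True)
print(arm.get_state()['q'])
yaw=2.2;Z=R.from_euler('z',yaw,degrees=True).as_matrix()
for h in (.12,.039):
    g=np.array([.531,.2997,0])+Z@[-.012,0,h]; t=tcp_for(g,yaw,30);print(t);go(t,yaw,30)
E
```

```text
t: 7.1
eef_pos: [0.5522, 0.2896, 0.1493]
ee_rot: [3.136, 0.41, -3.066]
force: [0.6, -0.3, -0.5]
width: 0.0498
gripper_force: 0.0
[ 0.898  0.148 -0.79   0.732 -0.446 -3.03 ]
[0.528 0.3   0.104]
t 7.10 d [3.92 1.16 3.27] w [ 1.3  -6.51  1.91] F [ 0.6 -0.3 -0.5] width 0.0498 g 0.0
[0.528 0.3   0.023]
t 7.10 d [ 7.15  1.12 10.7 ] w [ 1.3  -6.51  1.91] F [ 0.6 -0.3 -0.5] width 0.0498 g 0.0
```

The j6 limit (-3.03) blocks this wrist turn. I'll use the half-turned grasp for green: back off and turn +180° about tool z.

```bash
python3 -m crank '[{"dx":0,"dy":0,"dz":-4,"wx":0,"wy":0,"wz":10},{"dx":0,"dy":0,"dz":-8,"wx":0,"wy":0,"wz":20},{"dx":0,"dy":0,"dz":-10,"wx":0,"wy":0,"wz":30},{"dx":0,"dy":0,"dz":-10,"wx":0,"wy":0,"wz":40},{"dx":0,"dy":0,"dz":-10,"wx":0,"wy":0,"wz":50},{"dx":0,"dy":0,"dz":-10,"wx":0,"wy":0,"wz":60},{"dx":0,"dy":0,"dz":-10,"wx":0,"wy":0,"wz":70},{"dx":0,"dy":0,"dz":-10,"wx":0,"wy":0,"wz":80},{"dx":0,"dy":0,"dz":-10,"wx":0,"wy":0,"wz":90},{"dx":0,"dy":0,"dz":-10,"wx":0,"wy":0,"wz":100}]' 5
sed -i 's/^def go(tcp,yaw,lean):/def go(tcp,yaw,lean,flip=0):/; s/A.T@Rgoal(yaw,lean))/A.T@Rgoal(yaw,lean)@np.diag([-1,-1,1] if flip else [1,1,1]))/' h.py
python3 - <<'E'
from h import *
np.set_printoptions(precision=3,suppress=True)
print(arm.get_state()['q'])
yaw=2.2;Z=R.from_euler('z',yaw,degrees=True).as_matrix()
for h in (.12,.039):
    g=np.array([.531,.2997,0])+Z@[-.012,0,h]; t=tcp_for(g,yaw,30);print(t);go(t,yaw,30,1)
E
```

```text
t: 8.35
eef_pos: [0.549, 0.2294, 0.2164]
ee_rot: [2.709, -0.234, 2.12]
force: [-0.4, -0.8, -1.1]
width: 0.0502
gripper_force: 0.0
[ 0.578  0.049 -0.389 -0.309 -0.709 -3.03 ]
[0.528 0.3   0.104]
t 8.35 d [ 4.26 -3.54 12.24] w [-27.61 -13.6  108.01] F [-0.4 -0.8 -1.1] width 0.0502 g 0.0
[0.528 0.3   0.023]
t 8.35 d [ 2.39 -6.84 19.39] w [-27.61 -13.6  108.01] F [-0.4 -0.8 -1.1] width 0.0502 g 0.0
```

```bash
python3 -m crank '[{"dx":0,"dy":0,"dz":0,"wx":0,"wy":0,"wz":-10},{"dx":0,"dy":0,"dz":0,"wx":0,"wy":0,"wz":-20},{"dx":0,"dy":0,"dz":0,"wx":0,"wy":0,"wz":-31},{"dx":0,"dy":0,"dz":0,"wx":0,"wy":0,"wz":-42},{"dx":0,"dy":0,"dz":0,"wx":0,"wy":0,"wz":-52},{"dx":0,"dy":0,"dz":0,"wx":0,"wy":0,"wz":-63},{"dx":0,"dy":0,"dz":0,"wx":0,"wy":0,"wz":-74},{"dx":0,"dy":0,"dz":0,"wx":0,"wy":0,"wz":-84},{"dx":0,"dy":0,"dz":0,"wx":0,"wy":0,"wz":-95},{"dx":0,"dy":0,"dz":0,"wx":0,"wy":0,"wz":-105}]' 5
python3 - <<'E'
from h import *
np.set_printoptions(precision=3,suppress=True)
print(arm.get_state()['q'])
yaw=2.2;Z=R.from_euler('z',yaw,degrees=True).as_matrix()
for h in (.12,.039):
    g=np.array([.531,.2997,0])+Z@[-.012,0,h]; t=tcp_for(g,yaw,30);print(t);go(t,yaw,30,1)
E
```

```text
t: 9.6
eef_pos: [0.5488, 0.2294, 0.2164]
ee_rot: [3.014, 0.47, -2.403]
force: [0.4, 0.8, 0.3]
width: 0.0502
gripper_force: 0.0
[ 0.58   0.049 -0.389 -0.306 -0.709 -1.191]
[0.528 0.3   0.104]
t 9.60 d [ 2.24  5.05 12.25] w [   6.72   33.9  -141.01] F [0.4 0.8 0.3] width 0.0502 g 0.0
[0.528 0.3   0.023]
t 9.60 d [ 5.91  4.14 19.41] w [   6.72   33.9  -141.01] F [0.4 0.8 0.3] width 0.0502 g 0.0
```

```bash
python3 -m crank '[{"dx":0,"dy":0.5,"dz":0,"wx":0.5,"wy":2.4,"wz":-10},{"dx":0,"dy":1,"dz":0,"wx":1,"wy":4.8,"wz":-20},{"dx":0,"dy":1.5,"dz":0,"wx":1.4,"wy":7.2,"wz":-30},{"dx":0.5,"dy":2,"dz":0,"wx":1.9,"wy":9.6,"wz":-40},{"dx":0.5,"dy":2.5,"dz":0,"wx":2.4,"wy":12,"wz":-50},{"dx":1,"dy":3,"dz":0,"wx":2.9,"wy":14.4,"wz":-60},{"dx":1,"dy":3.5,"dz":0,"wx":3.3,"wy":16.8,"wz":-70},{"dx":1.5,"dy":4,"dz":0,"wx":3.8,"wy":19.2,"wz":-80},{"dx":2,"dy":4.5,"dz":0,"wx":4.3,"wy":21.6,"wz":-90},{"dx":2,"dy":5,"dz":0,"wx":4.8,"wy":24,"wz":-100}]' 5
python3 - <<'E'
from h import *
np.set_printoptions(precision=3,suppress=True)
print(arm.get_state()['q'])
yaw=2.2;Z=R.from_euler('z',yaw,degrees=True).as_matrix()
for h in (.12,.039):
    g=np.array([.531,.2997,0])+Z@[-.012,0,h]; t=tcp_for(g,yaw,30);print(t);go(t,yaw,30,1)
E
```

```text
t: 10.85
eef_pos: [0.4999, 0.2524, 0.2131]
ee_rot: [-2.885, -0.247, -0.704]
force: [0.7, 0.0, 0.1]
width: 0.05
gripper_force: 0.0
[ 0.98  -0.01  -0.697  0.425 -0.693 -0.384]
[0.528 0.3   0.104]
t 10.85 d [-3.53 -2.62 11.43] w [  1.99   9.89 -41.01] F [0.7 0.  0.1] width 0.0500 g 0.0
[0.528 0.3   0.023]
t 10.85 d [-5.51 -0.63 19.02] w [  1.99   9.89 -41.01] F [0.7 0.  0.1] width 0.0500 g 0.0
```

```bash
python3 -m crank '[{"dx":-0.5,"dy":-0.3,"dz":1.5,"wx":0.4,"wy":2,"wz":-8},{"dx":-1.2,"dy":-0.8,"dz":4,"wx":0.8,"wy":4,"wz":-16},{"dx":-1.8,"dy":-1.3,"dz":6,"wx":1.2,"wy":6,"wz":-25},{"dx":-2.5,"dy":-1.8,"dz":8,"wx":1.6,"wy":8,"wz":-33},{"dx":-3,"dy":-2.2,"dz":10,"wx":2,"wy":9.9,"wz":-41},{"dx":-3.5,"dy":-2.6,"dz":11,"wx":2,"wy":9.9,"wz":-41},{"dx":-3.5,"dy":-2.6,"dz":11.4,"wx":2,"wy":9.9,"wz":-41},{"dx":-3.5,"dy":-2.6,"dz":11.4,"wx":2,"wy":9.9,"wz":-41},{"dx":-3.5,"dy":-2.6,"dz":11.4,"wx":2,"wy":9.9,"wz":-41},{"dx":-3.5,"dy":-2.6,"dz":11.4,"wx":2,"wy":9.9,"wz":-41}]' 5
python3 - <<'E'
from h import *
np.set_printoptions(precision=3,suppress=True)
print(arm.get_state()['q'])
yaw=2.2;Z=R.from_euler('z',yaw,degrees=True).as_matrix()
for h in (.12,.039):
    g=np.array([.531,.2997,0])+Z@[-.012,0,h]; t=tcp_for(g,yaw,30);print(t);go(t,yaw,30,1)
E
```

```text
t: 12.1
eef_pos: [0.5267, 0.3008, 0.11]
ee_rot: [3.139, -0.517, 0.034]
force: [-0.1, -0.5, 0.2]
width: 0.0498
gripper_force: 0.0
[ 0.675  0.159 -1.016  1.667 -0.304 -0.677]
[0.528 0.3   0.104]
t 12.10 d [-0.17  0.13  0.62] w [ 0.3   0.39 -0.22] F [-0.1 -0.5  0.2] width 0.0498 g 0.0
[0.528 0.3   0.023]
t 12.10 d [-4.17  0.11  7.66] w [ 0.3   0.39 -0.22] F [-0.1 -0.5  0.2] width 0.0498 g 0.0
```

```bash
cat > kin.py <<'E'
from h import *
import pickle,itertools
from scipy.optimize import least_squares
def rot(a,t): return R.from_euler(a,t).as_matrix()
C0=np.array([[0,0,1],[0,1,0],[-1,0,0.]])  # tool z along forearm x when straight
def fk(q,k):
    a,h,L1,L2,e,L3,c=k[:7];s3,s4,s5,s6,g=k[7:12]
    dl=q[1]+s3*q[2]+c
    el=np.array([a+L1*np.sin(q[1]),0,h+L1*np.cos(q[1])])
    F=rot('y',dl); w=el+F@[L2,0,e]
    RT=rot('z',q[0])@F@rot('x',s4*q[3])@rot('y',s5*q[4])@rot('x',s6*q[5]+g)@C0
    return rot('z',q[0])@w+RT[:,2]*L3,RT
data=[]
for n in ('w2','w3','w4'):
    s=pickle.load(open(f'pics/{n}.pkl','rb'))['s'];data.append((s['q'],s['eef_pos'],s['ee_rot']))
data+=[([-0.919,.359,.0115,0,-1.224,-.288],[.24,-.6305,.2265],[3.14,0,-2.778]),([.898,.148,-.79,.732,-.446,-3.03],[.5522,.2896,.1493],[3.136,.41,-3.066]),
([.578,.049,-.389,-.309,-.709,-3.03],[.549,.2294,.2164],[2.709,-.234,2.12]),([.98,-.01,-.697,.425,-.693,-.384],[.4999,.2524,.2131],[-2.885,-.247,-.704]),([.675,.159,-1.016,1.667,-.304,-.677],[.5267,.3008,.11],[3.139,-.517,.034])]
def calib():
    best=None
    for S in itertools.product((1,-1),repeat=4):
        for g in (0,np.pi/2,np.pi,-np.pi/2):
            def res(v):
                o=[]
                for q,p,r in data:
                    P,RT=fk(np.array(q,float),[*v[:7],*S,g+v[7]]);o+=list(P-p)+list((RT-R.from_euler('xyz',r).as_matrix()).ravel()*.2)
                return np.array(o)
            r=least_squares(res,[0,.3,.4,.4,0,.25,0,0],max_nfev=60)
            if best is None or r.cost<best[0]: best=(r.cost,[*r.x[:7],*S,g+r.x[7]],np.abs(r.fun).max())
    return best
lo=np.array([-3.07,-1.43,-1.02,-3.03,-3.05,-3.03]);hi=np.array([3.07,2.12,1.25,1.67,0,3.03])
def ik(k,p,RT,q0s,m=.03):
    sols=[]
    for q0 in q0s:
        f=lambda q:(lambda P,Q:np.r_[(P-p)*3,(Q-RT).ravel()])(*fk(q,k))
        r=least_squares(f,np.clip(q0,lo+m+.001,hi-m-.001),bounds=(lo+m,hi-m),max_nfev=200)
        if np.abs(r.fun).max()<3e-3 and not any(np.allclose(r.x,s,atol=.02) for s in sols): sols.append(r.x)
    return sols
E
python3 - <<'E'
from kin import *
np.set_printoptions(precision=3,suppress=True)
c,k,mx=calib();print(c,np.array(k),mx);pickle.dump(k,open('k.pkl','wb'))
rng=np.random.default_rng(0)
q0s=[np.array([rng.uniform(-1,1.2),rng.uniform(-.3,1),rng.uniform(-1,.8),rng.uniform(-3,1.6),rng.uniform(-2,-.1),rng.uniform(-3,3)]) for _ in range(25)]
def rep(name,org,yaw,z,gx,leans):
  for lean in leans:
    for flip in (0,1):
      Z=rot('z',np.radians(yaw));g=np.array([*org,0])+Z@[gx,0,z+.039];t=tcp_for(g,yaw,lean)
      S=ik(k,t,Rgoal(yaw,lean)@np.diag([-1,-1,1] if flip else [1,1,1]),q0s)
      print(name,lean,'flip' if flip else '    ',*S)
rep('green',[.531,.2997],2.2,0,-.022,(15,20,25))
rep('yellow',[.52,-.3115],-10,0,-.022,(15,20,25))
rep('place',[.6693,-.021],-3.9,.11,-.022,(20,))
E
```

```text
0.0966009760486175 [ 0.088  0.158  0.753  0.29   0.067  0.608  0.019 -1.    -1.    -1.
 -1.    -1.568] 0.2333573327792568
green 15      [ 0.688  0.32  -0.98   1.308 -0.163  2.777]
green 15 flip [ 0.688  0.32  -0.98   1.308 -0.163 -0.364]
green 20     
green 20 flip
green 25     
green 25 flip
yellow 15     
yellow 15 flip
yellow 20     
yellow 20 flip
yellow 25     
yellow 25 flip
place 20      [-0.013  0.179 -0.746  0.068 -0.279 -1.685]
place 20 flip [-0.013  0.179 -0.746  0.068 -0.279  1.456]
```

Run:
```python
from kin import *
np.set_printoptions(precision=3,suppress=True)
# rotation only
best=[]
for S in itertools.product((1,-1),repeat=4):
  for g in (0,np.pi/2,np.pi,-np.pi/2):
    def res(v): return np.concatenate([(fk(np.array(q,float),[0,0,0,0,0,0,v[0],*S,g+v[1]])[1]-R.from_euler('xyz',r).as_matrix()).ravel() for q,p,r in data])
    r=least_squares(res,[0,0]);best.append((r.cost,S,g,r.x,np.abs(r.fun).reshape(len(data),9).max(1)))
best.sort(key=lambda b:b[0])
for b in best[:2]: print(*b)
S=best[0][1];g=best[0][2]+best[0][3][1];c=best[0][3][0]
# position: linear least squares in a,h,L1,L2,e,L3
A=[];B=[]
for q,p,r in data:
    q=np.array(q,float);F0=rot('z',q[0]);dl=q[1]+S[0]*q[2]+c;F=F0@rot('y',dl);RT=R.from_euler('xyz',r).as_matrix()
    A.append(np.c_[F0[:,0],F0[:,2],F0@[np.sin(q[1]),0,np.cos(q[1])],F[:,0],F[:,2],RT[:,2]]);B.append(p)
A=np.vstack(A);B=np.concatenate(B);x=np.linalg.lstsq(A,B,rcond=None)[0];print(x,np.abs(A@x-B).reshape(-1,3).max(1))
pickle.dump([*x,c,*S,g],open('k.pkl','wb'))
for d in data:print(np.array(d[0]))
```

```text
2.7089056805688045e-06 (-1, -1, -1, -1) 3.141592653589793 [-0.     1.571] [0.    0.    0.    0.001 0.    0.001 0.    0.   ]
2.70890568056917e-06 (-1, -1, -1, -1) -1.5707963267948966 [-0.  0.] [0.    0.    0.    0.001 0.    0.001 0.    0.   ]
[0.075 0.156 0.75  0.293 0.064 0.606] [0.193 0.124 0.088 0.145 0.056 0.233 0.105 0.064]
[-0.181  0.325  0.037 -0.    -1.283 -1.387]
[ 0.412 -0.106 -0.732  0.433 -0.497 -2.319]
[ 1.136 -0.095 -0.709  0.567 -0.82  -3.03 ]
[-0.919  0.359  0.011  0.    -1.224 -0.288]
[ 0.898  0.148 -0.79   0.732 -0.446 -3.03 ]
[ 0.578  0.049 -0.389 -0.309 -0.709 -3.03 ]
[ 0.98  -0.01  -0.697  0.425 -0.693 -0.384]
[ 0.675  0.159 -1.016  1.667 -0.304 -0.677]
```

```bash
cat >> kin.py <<'E'
def fk(q,k):
    a,h,L1,L2,e,L3,b,c,s3,s4,s5,s6,g=k
    F=rot('y',q[1]+s3*q[2]+c)
    w=np.array([a+L1*np.sin(q[1]),b,h+L1*np.cos(q[1])])+F@[L2,0,e]
    RT=rot('z',q[0])@F@rot('x',s4*q[3])@rot('y',s5*q[4])@rot('x',s6*q[5]+g)@C0
    return rot('z',q[0])@w+RT[:,2]*L3,RT
rng=np.random.default_rng(0)
q0s=[np.array([rng.uniform(-1,1.2),rng.uniform(-.3,1),rng.uniform(-1,.8),rng.uniform(-3,1.6),rng.uniform(-2,-.1),rng.uniform(-3,3)]) for _ in range(25)]
def rep(k,name,org,yaw,z,gx,leans):
  for lean in leans:
    for flip in (0,1):
      Z=rot('z',np.radians(yaw));g=np.array([*org,0])+Z@[gx,0,z+.039];t=tcp_for(g,yaw,lean)
      S=ik(k,t,Rgoal(yaw,lean)@np.diag([-1,-1,1] if flip else [1,1,1]),q0s)
      print(name,lean,'flip' if flip else '    ',*S)
E
python3 - <<'E'
from kin import *
np.set_printoptions(precision=3,suppress=True)
S=(-1,-1,-1,-1);c=0;g=-np.pi/2
A=[];B=[]
for q,p,r in data:
    q=np.array(q,float);F0=rot('z',q[0]);dl=q[1]+S[0]*q[2]+c;F=F0@rot('y',dl);RT=R.from_euler('xyz',r).as_matrix()
    A.append(np.c_[F0[:,0],F0[:,2],F0@[np.sin(q[1]),0,np.cos(q[1])],F[:,0],F[:,2],RT[:,2],F0[:,1]]);B.append(p)
A=np.vstack(A);B=np.concatenate(B);x=np.linalg.lstsq(A,B,rcond=None)[0];print(x,np.abs(A@x-B).reshape(-1,3).max(1))
k=[*x,c,*S,g];pickle.dump(k,open('k.pkl','wb'))
rep(k,'green',[.531,.2997],2.2,0,-.022,(0,10,15,20,25,30))
rep(k,'yellow',[.52,-.3115],-10,0,-.022,(15,20,25,30))
rep(k,'place',[.6693,-.021],-3.9,.11,-.022,(20,25,30))
E
```

```text
[ 0.251 -0.059  0.528  0.188  0.1    0.233 -0.173] [0.02  0.03  0.045 0.015 0.018 0.057 0.038 0.121]
green 0     
green 0 flip
green 10     
green 10 flip
green 15     
green 15 flip
green 20     
green 20 flip
green 25     
green 25 flip
green 30     
green 30 flip
yellow 15     
yellow 15 flip
yellow 20     
yellow 20 flip
yellow 25     
yellow 25 flip
yellow 30     
yellow 30 flip
place 20      [ 0.28   0.215 -0.797  0.479 -0.256 -2.365]
place 20 flip [ 0.28   0.215 -0.797  0.479 -0.256  0.777]
place 25      [ 0.291  0.192 -0.874  1.017 -0.176 -2.909]
place 25 flip [ 0.291  0.192 -0.874  1.017 -0.176  0.232]
place 30     
place 30 flip
```

Run:
```python
from kin import *
np.set_printoptions(precision=4,suppress=True)
def frames(q):
    F0=rot('z',q[0]);F=F0@rot('y',q[1]-q[2]);F4=F@rot('x',-q[3]);F5=F4@rot('y',-q[4]);return F0,F,F4,F5
names='F0x F0z F0y u Fx Fz F4y F4z F5x F5z'.split()
A=[];B=[]
for q,p,r in data:
    q=np.array(q,float);F0,F,F4,F5=frames(q)
    A.append(np.c_[F0[:,0],F0[:,2],F0[:,1],F0@[np.sin(q[1]),0,np.cos(q[1])],F[:,0],F[:,2],F4[:,1],F4[:,2],F5[:,0],F5[:,2]]);B.append(p)
A=np.vstack(A);B=np.concatenate(B);x,_,rk,sv=np.linalg.lstsq(A,B,rcond=None);print(dict(zip(names,np.round(x,4))),rk,sv[-3:],np.abs(A@x-B).reshape(-1,3).max(1))
```

```text
{'F0x': np.float64(0.0007), 'F0z': np.float64(0.1982), 'F0y': np.float64(-0.0004), 'u': np.float64(0.6022), 'Fx': np.float64(0.4627), 'Fz': np.float64(-0.0002), 'F4y': np.float64(-0.1914), 'F4z': np.float64(0.0008), 'F5x': np.float64(0.3787), 'F5z': np.float64(-0.0003)} 10 [0.2925 0.2405 0.1616] [0.0001 0.0001 0.0001 0.0002 0.0002 0.0001 0.0003 0.0001]
```

```bash
cat >> kin.py <<'E'
def fk(q,k=None):
    F0=rot('z',q[0]);F=F0@rot('y',q[1]-q[2]);F4=F@rot('x',-q[3]);F5=F4@rot('y',-q[4]);RT=F5@rot('x',-q[5]-np.pi/2)@C0
    return F0@[.602*np.sin(q[1]),0,.1982+.602*np.cos(q[1])]+F[:,0]*.4627-F4[:,1]*.1914+F5[:,0]*.3787,RT
E
python3 - <<'E'
from kin import *
np.set_printoptions(precision=2,suppress=True)
k=None
rep(k,'green',[.531,.2997],2.2,0,-.022,(10,20,30))
rep(k,'greenup',[.531,.2997],2.2,0.1,-.022,(20,30))
rep(k,'yellow',[.52,-.3115],-10,0,-.022,(20,30))
rep(k,'place',[.6693,-.021],-3.9,.11,-.022,(20,30,))
E
```

```text
green 10      [ 0.93  0.37 -0.67  0.32 -0.45 -2.75]
green 10 flip [ 0.93  0.37 -0.67  0.32 -0.45  0.4 ]
green 20     
green 20 flip
green 30     
green 30 flip
greenup 20     
greenup 20 flip [ 0.97  0.17 -0.79  0.64 -0.48  0.08]
greenup 30     
greenup 30 flip
yellow 20      [-0.23  0.32 -0.66 -0.08 -0.25 -1.43]
yellow 20 flip [-0.23  0.32 -0.66 -0.08 -0.25  1.71]
yellow 30      [-0.29  0.3  -0.63 -0.46 -0.13 -1.01]
yellow 30 flip [-0.29  0.3  -0.63 -0.46 -0.13  2.14]
place 20      [ 0.33  0.22 -0.6   0.31 -0.45 -2.24]
place 20 flip [ 0.33  0.22 -0.6   0.31 -0.45  0.91]
place 30     
place 30 flip
```

Run:
```python
from kin import *
np.set_printoptions(precision=2,suppress=True)
q0=[np.array(d[0],float) for d in data]+[np.array([.93,.37,-.67,.32,-.45,-2.75]),np.array([.93,.37,-.67,.32,-.45,.4])]+q0s[:6]
import kin
kin.q0s[:]=q0
rep(None,'green',[.531,.2997],2.2,0,-.025,(13,16,18,20))
rep(None,'greenup',[.531,.2997],2.2,0.07,-.025,(16,18))
for y in (-.021,):
  for z in (.052,.094,.12): rep(None,'place%.3f'%z,[.6693,y],-3.9,z,-.025,(16,20,24))
```

```text
green 13      [ 0.93  0.34 -0.78  0.54 -0.35 -2.96]
green 13 flip [ 0.93  0.34 -0.78  0.54 -0.35  0.18]
green 16      [ 0.85  0.32 -0.91  0.97 -0.24  2.97]
green 16 flip [ 0.85  0.32 -0.91  0.97 -0.24 -0.17]
green 18      [ 0.71  0.3  -0.98  1.39 -0.2   2.68]
green 18 flip [ 0.71  0.3  -0.98  1.39 -0.2  -0.46]
green 20     
green 20 flip
greenup 16      [ 0.97  0.23 -0.74  0.5  -0.48 -2.93]
greenup 16 flip [ 0.97  0.23 -0.74  0.5  -0.48  0.21]
greenup 18     
greenup 18 flip [ 0.96  0.22 -0.8   0.63 -0.43  0.09]
place0.052 16      [ 0.32  0.32 -0.59  0.26 -0.42 -2.19]
place0.052 16 flip [ 0.32  0.32 -0.59  0.26 -0.42  0.96]
place0.052 20      [ 0.3   0.29 -0.73  0.52 -0.25 -2.43]
place0.052 20 flip [ 0.3   0.29 -0.73  0.52 -0.25  0.71]
place0.052 24     
place0.052 24 flip
place0.094 16      [ 0.33  0.27 -0.52  0.21 -0.53 -2.13]
place0.094 16 flip [ 0.33  0.27 -0.52  0.21 -0.53  1.01]
place0.094 20      [ 0.33  0.24 -0.63  0.35 -0.4  -2.27]
place0.094 20 flip [ 0.33  0.24 -0.63  0.35 -0.4   0.87]
place0.094 24      [ 0.28  0.21 -0.8   0.7  -0.22 -2.58]
place0.094 24 flip [ 0.28  0.21 -0.8   0.7  -0.22  0.56]
place0.120 16      [ 0.33  0.24 -0.49  0.19 -0.6  -2.11]
place0.120 16 flip [ 0.33  0.24 -0.49  0.19 -0.6   1.03]
place0.120 20      [ 0.34  0.21 -0.59  0.3  -0.47 -2.22]
place0.120 20 flip [ 0.34  0.21 -0.59  0.3  -0.47  0.92]
place0.120 24      [ 0.32  0.18 -0.72  0.51 -0.32 -2.42]
place0.120 24 flip [ 0.32  0.18 -0.72  0.51 -0.32  0.72]
```

```bash
cat >> h.py <<'E'
def gor(tcp,RT):
    s=arm.get_state();A=R.from_euler('xyz',s['ee_rot']).as_matrix()
    print('t %.2f'%s['t'],'q',np.round(s['q'],2),'d',np.round(A.T@(np.array(tcp)-s['eef_pos'])*100,2),'w',np.round(R.from_matrix(A.T@RT).as_rotvec(degrees=True),2),'F',np.round(s['force'],1),'width %.4f g %.1f'%(s['width'],s['gripper_force']))
def tray(org,yaw,gx,h): return np.array([*org,0])+R.from_euler('z',yaw,degrees=True).as_matrix()@[gx,0,h]
E
python3 - <<'E'
from h import *
t=tcp_for(tray([.531,.2997],2.2,-.025,.17),2.2,12);print(t)
gor(t,Rgoal(2.2,12)@R.from_euler('z',-90,degrees=True).as_matrix())
E
```

```text
[0.50992429 0.29889035 0.15161083]
t 12.10 q [ 0.67  0.16 -1.02  1.67 -0.3  -0.68] d [ 0.59  0.15 -4.45] w [-13.61 -14.02  88.96] F [-0.1 -0.5  0.2] width 0.0498 g 0.0
```

```bash
python3 -m crank '[{"dx":0,"dy":0,"dz":-1,"wx":-1.5,"wy":-1.6,"wz":10},{"dx":0.2,"dy":0,"dz":-2.5,"wx":-3,"wy":-3.1,"wz":20},{"dx":0.4,"dy":0,"dz":-4,"wx":-4.5,"wy":-4.7,"wz":30},{"dx":0.6,"dy":0.1,"dz":-4.4,"wx":-6.1,"wy":-6.3,"wz":40},{"dx":0.6,"dy":0.1,"dz":-4.4,"wx":-7.6,"wy":-7.9,"wz":50},{"dx":0.6,"dy":0.1,"dz":-4.4,"wx":-9.1,"wy":-9.4,"wz":60},{"dx":0.6,"dy":0.1,"dz":-4.4,"wx":-10.7,"wy":-11,"wz":70},{"dx":0.6,"dy":0.1,"dz":-4.4,"wx":-12.2,"wy":-12.6,"wz":80},{"dx":0.6,"dy":0.1,"dz":-4.4,"wx":-13.6,"wy":-14,"wz":89},{"dx":0.6,"dy":0.1,"dz":-4.4,"wx":-13.6,"wy":-14,"wz":89}]' 5
python3 - <<'E'
from h import *
t=tcp_for(tray([.531,.2997],2.2,-.025,.12),2.2,12);print(t)
gor(t,Rgoal(2.2,12))
E
```

```text
t: 13.35
eef_pos: [0.511, 0.2989, 0.1511]
ee_rot: [-2.932, 0.001, -1.535]
force: [-0.0, -0.1, -0.1]
width: 0.0499
gripper_force: 0.0
[0.50992429 0.29889035 0.10161083]
t 13.35 q [ 0.96  0.18 -0.53  0.25 -0.74 -1.1 ] d [-0.    1.13  4.82] w [2.000e-02 1.000e-02 8.986e+01] F [-0.  -0.1 -0.1] width 0.0499 g 0.0
```

```bash
python3 -m crank '[{"dx":0,"dy":0,"dz":0,"wx":0,"wy":0,"wz":10},{"dx":0,"dy":0,"dz":0,"wx":0,"wy":0,"wz":20},{"dx":0,"dy":0.2,"dz":0.5,"wx":0,"wy":0,"wz":30},{"dx":0,"dy":0.4,"dz":1,"wx":0,"wy":0,"wz":40},{"dx":0,"dy":0.6,"dz":1.5,"wx":0,"wy":0,"wz":50},{"dx":0,"dy":0.8,"dz":2.5,"wx":0,"wy":0,"wz":60},{"dx":0,"dy":1,"dz":3.5,"wx":0,"wy":0,"wz":70},{"dx":0,"dy":1.1,"dz":4.5,"wx":0,"wy":0,"wz":80},{"dx":0,"dy":1.1,"dz":4.8,"wx":0,"wy":0,"wz":89.9},{"dx":0,"dy":1.1,"dz":4.8,"wx":0,"wy":0,"wz":89.9}]' 5
python3 - <<'E'
from h import *
t=tcp_for(tray([.531,.2997],2.2,-.025,.039),2.2,12);print(t)
gor(t,Rgoal(2.2,12))
E
```

```text
t: 14.6
eef_pos: [0.5094, 0.2984, 0.101]
ee_rot: [-3.139, 0.209, -3.099]
force: [0.4, -0.4, -0.1]
width: 0.0502
gripper_force: 0.0
[0.50992429 0.29889035 0.02061083]
t 14.60 q [ 0.96  0.24 -0.61  0.29 -0.61 -2.72] d [1.61 0.07 7.87] w [-0.09 -0.05  0.24] F [ 0.4 -0.4 -0.1] width 0.0502 g 0.0
```

```bash
python3 -m crank '[{"dx":0.2,"dy":0,"dz":1,"wx":0,"wy":0,"wz":0},{"dx":0.5,"dy":0,"dz":2.5,"wx":0,"wy":0,"wz":0.2},{"dx":0.8,"dy":0,"dz":4,"wx":0,"wy":0,"wz":0.2},{"dx":1.1,"dy":0.1,"dz":5.5,"wx":0,"wy":0,"wz":0.2},{"dx":1.4,"dy":0.1,"dz":6.8,"wx":-0.1,"wy":0,"wz":0.2},{"dx":1.6,"dy":0.1,"dz":7.5,"wx":-0.1,"wy":0,"wz":0.2},{"dx":1.6,"dy":0.1,"dz":7.8,"wx":-0.1,"wy":0,"wz":0.2},{"dx":1.6,"dy":0.1,"dz":7.9,"wx":-0.1,"wy":0,"wz":0.2},{"dx":1.6,"dy":0.1,"dz":7.9,"wx":-0.1,"wy":0,"wz":0.2},{"dx":1.6,"dy":0.1,"dz":7.9,"wx":-0.1,"wy":0,"wz":0.2}]' 5
python3 -m crank '[{"dx":0,"dy":0,"dz":0,"wx":0,"wy":0,"wz":0},{"dx":0,"dy":0,"dz":0,"wx":0,"wy":0,"wz":0},{"dx":0,"dy":0,"dz":0,"wx":0,"wy":0,"wz":0},{"dx":0,"dy":0,"dz":0,"wx":0,"wy":0,"wz":0},{"dx":0,"dy":0,"dz":0,"wx":0,"wy":0,"wz":0},{"dx":0,"dy":0,"dz":0,"wx":0,"wy":0,"wz":0},{"dx":-0.2,"dy":0,"dz":-1,"wx":0,"wy":0,"wz":0},{"dx":-0.5,"dy":0,"dz":-2.5,"wx":0,"wy":0,"wz":0},{"dx":-1,"dy":0,"dz":-5,"wx":0,"wy":0,"wz":0},{"dx":-1.6,"dy":0,"dz":-8,"wx":0,"wy":0,"wz":0}]' 0 45
python3 - <<'E'
from h import *
gor(tcp_for(tray([.531,.2997],2.2,-.025,.039),2.2,12),Rgoal(2.2,12))
E
```

```text
t: 15.85
eef_pos: [0.5106, 0.2997, 0.021]
ee_rot: [3.139, 0.209, -3.108]
force: [-0.1, -0.6, -0.2]
width: 0.05
gripper_force: 0.0
t: 17.1
eef_pos: [0.5089, 0.2989, 0.1029]
ee_rot: [3.14, 0.207, -3.108]
force: [-0.1, 0.5, -1.4]
width: 0.0119
gripper_force: 45.0
t 17.10 q [ 0.96  0.24 -0.61  0.29 -0.62 -2.72] d [ 1.59 -0.02  8.07] w [ 0.04 -0.14 -0.28] F [-0.1  0.5 -1.4] width 0.0119 g 45.0
```

```bash
cat >> h.py <<'E'
W=np.array([.6693,-.021]);WY=-3.9
def place(ox,oz,gx,lean,oy=0):  # tray origin at ox (white frame), height oz
    g=np.array([*W,0])+R.from_euler('z',WY,degrees=True).as_matrix()@[ox+gx,oy,oz+.039]
    gor(tcp_for(g,WY,lean),Rgoal(WY,lean))
E
python3 - <<'E'
from h import *
place(-.1,.085,-.025,12)
E
```

```text
t 17.10 q [ 0.96  0.24 -0.61  0.29 -0.62 -2.72] d [ -2.91 -31.28   0.28] w [ 1.3  -0.15  5.69] F [-0.1  0.5 -1.4] width 0.0119 g 45.0
```

```bash
python3 -m crank '[{"dx":0,"dy":-1,"dz":0,"wx":0,"wy":0,"wz":0},{"dx":0,"dy":-4,"dz":0,"wx":0.1,"wy":0,"wz":0.5},{"dx":-0.4,"dy":-8,"dz":0,"wx":0.3,"wy":0,"wz":1.5},{"dx":-0.8,"dy":-13,"dz":0,"wx":0.5,"wy":0,"wz":2.5},{"dx":-1.3,"dy":-18,"dz":0.1,"wx":0.8,"wy":-0.1,"wz":3.5},{"dx":-1.9,"dy":-23,"dz":0.2,"wx":1,"wy":-0.1,"wz":4.5},{"dx":-2.4,"dy":-27,"dz":0.2,"wx":1.2,"wy":-0.1,"wz":5.2},{"dx":-2.7,"dy":-30,"dz":0.3,"wx":1.3,"wy":-0.1,"wz":5.7},{"dx":-2.9,"dy":-31.3,"dz":0.3,"wx":1.3,"wy":-0.1,"wz":5.7},{"dx":-2.9,"dy":-31.3,"dz":0.3,"wx":1.3,"wy":-0.1,"wz":5.7}]' 0 45
python3 look.py w5
python3 - <<'E'
from h import *
place(-.1,.085,-.025,12)
im=cv2.imread('pics/w5.png');cv2.imwrite('pics/w5b.png',cv2.resize(im,(800,600),interpolation=cv2.INTER_CUBIC))
E
```

```text
t: 18.35
eef_pos: [0.5483, -0.0139, 0.104]
ee_rot: [3.141, 0.209, 3.071]
force: [0.1, -0.2, -1.8]
width: 0.0119
gripper_force: 45.0
t 18.40 q [ 0.4   0.15 -0.67  0.18 -0.56 -2.18] d [-0.03  0.05 -0.15] w [ 0.02 -0.02 -0.1 ] F [-0.2  0.1 -2.3] width 0.0115 g 45.0
```

View pics/w5b.png

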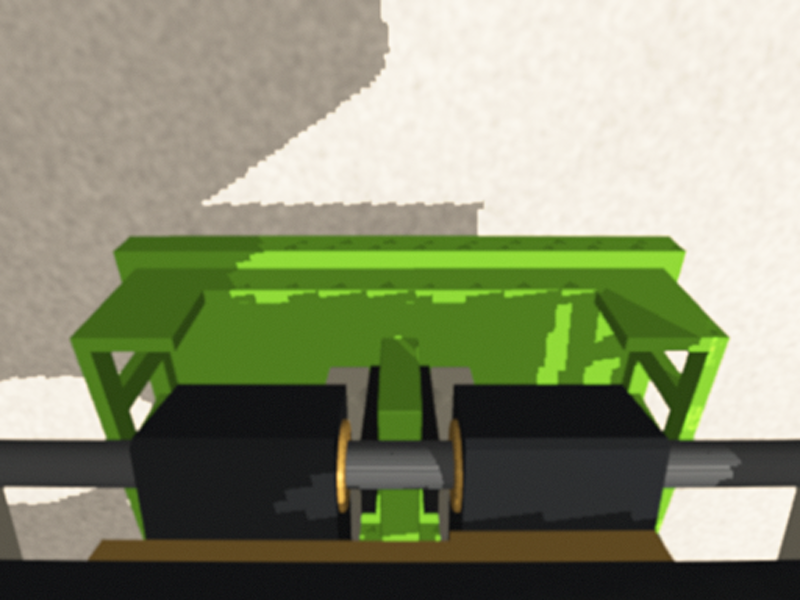

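```bash
cat > held.py <<'E'
from edge import *
np.set_printoptions(precision=4,suppress=True)
L=np.vstack([seg([-65.5,-85.5,0],[-65.5,85.5,0],80),seg([-60,-55,26],[-60,55,26],50),seg([-60,-80,50],[-60,-55,50],20),seg([-60,80,50],[-60,55,50],20),
 seg([-60,-80,50],[-20,-80,50],20),seg([-60,80,50],[-20,80,50],20),seg([-60,-55,26],[-60,-55,50],12),seg([-60,55,26],[-60,55,50],12)])
def held(n,gx,lean):
    d=pickle.load(open(f'pics/{n}.pkl','rb'));im=cv2.imread(f'pics/{n}.png');c=d['c'];s=d['s']
    A=R.from_euler('xyz',s['ee_rot']).as_matrix();p=np.array(s['eef_pos'])
    l=np.radians(lean);Tr=np.array([[-np.cos(l),0,np.sin(l)],[0,1,0],[-np.sin(l),0,-np.cos(l)]]).T  # tray axes in tool
    D=cv2.distanceTransform(255-cv2.Canny(im,40,110),cv2.DIST_L2,5)
    def pts(v):
        Rt=A@Tr@R.from_euler('zy',[v[3],v[4]],degrees=False).as_matrix()
        o=p+A[:,2]*.0188+0*p - A[:,2]*2*.0188   # grip point
        return L@Rt.T+o-(A@Tr)@np.array([gx+v[0],v[1],.039+v[2]])
    def res(v):
        q=proj(c,pts(v)).astype(np.float32)
        return np.r_[np.minimum(cv2.remap(D,q[:,0].reshape(-1,1),q[:,1].reshape(-1,1),cv2.INTER_LINEAR,borderValue=5)[:,0],6)]
    best=None
    for a,b in itertools.product((-.004,0,.004),(-.004,0,.004)):
        r=least_squares(res,[a,0,b,0,0],loss='soft_l1',f_scale=1,x_scale=[.01,.01,.01,.05,.05],diff_step=1e-4,max_nfev=40)
        if best is None or r.cost<best.cost:best=r
    print('grip on tray gx %.4f gy %.4f h %.4f yaw %.2f pitch %.2f deg'%(gx+best.x[0],best.x[1],.039+best.x[2],*np.degrees(best.x[3:])),'cost',best.cost,'med',np.median(res(best.x)))
    return best.x
E
python3 -c "
from held import *
held('w5',-.025,12)"
```

```text
grip on tray gx -0.0243 gy -0.0001 h 0.0392 yaw -0.02 pitch -0.03 deg cost 61.24309515953064 med 0.78125
```

Run:
```python
from h import *
place(0,.074,-.0243,12)
```

```text
t 18.40 q [ 0.4   0.15 -0.67  0.18 -0.56 -2.18] d [-9.66  0.07  3.02] w [ 0.02 -0.02 -0.1 ] F [-0.2  0.1 -2.3] width 0.0115 g 45.0
```

```bash
python3 -m crank '[{"dx":-0.8,"dy":0,"dz":0.2,"wx":0,"wy":0,"wz":0},{"dx":-2.2,"dy":0,"dz":0.5,"wx":0,"wy":0,"wz":0},{"dx":-3.7,"dy":0,"dz":1,"wx":0,"wy":0,"wz":-0.1},{"dx":-5.2,"dy":0.1,"dz":1.5,"wx":0,"wy":0,"wz":-0.1},{"dx":-6.7,"dy":0.1,"dz":2,"wx":0,"wy":0,"wz":-0.1},{"dx":-8,"dy":0.1,"dz":2.5,"wx":0,"wy":0,"wz":-0.1},{"dx":-9,"dy":0.1,"dz":2.8,"wx":0,"wy":0,"wz":-0.1},{"dx":-9.5,"dy":0.1,"dz":3,"wx":0,"wy":0,"wz":-0.1},{"dx":-9.7,"dy":0.1,"dz":3,"wx":0,"wy":0,"wz":-0.1},{"dx":-9.7,"dy":0.1,"dz":3,"wx":0,"wy":0,"wz":-0.1}]' 0 45
python3 look.py w6
python3 - <<'E'
from held import *
place(0,.074,-.0243,12)
place(0,.060,-.0243,12)
place(0,.052,-.0243,12)
held('w6',-.0243,12)
a=arm.grab_frame('side');save(a,'side6.png')
z=cv2.resize(cv2.imread('pics/w6.png'),(400,300));y=cv2.resize(cv2.imread('pics/side6.png')[120:240,160:320],(400,300),interpolation=cv2.INTER_CUBIC)
cv2.imwrite('pics/c6.png',np.hstack([z,y]))
E
```

```text
t: 19.65
eef_pos: [0.6499, -0.0186, 0.0956]
ee_rot: [3.141, 0.21, 3.075]
force: [-0.0, -0.0, -1.6]
width: 0.0114
gripper_force: 45.0
t 19.70 q [ 0.32  0.32 -0.45  0.14 -0.61 -2.06] d [ 0.1  -0.12  0.08] w [0.04 0.04 0.08] F [ 0.7 -1.  -1.3] width 0.0120 g 45.0
t 19.70 q [ 0.32  0.32 -0.45  0.14 -0.61 -2.06] d [ 0.39 -0.12  1.45] w [0.04 0.04 0.08] F [ 0.7 -1.  -1.3] width 0.0120 g 45.0
t 19.70 q [ 0.32  0.32 -0.45  0.14 -0.61 -2.06] d [ 0.56 -0.12  2.24] w [0.04 0.04 0.08] F [ 0.7 -1.  -1.3] width 0.0120 g 45.0
grip on tray gx -0.0243 gy -0.0004 h 0.0390 yaw -0.22 pitch -0.16 deg cost 64.47990393638611 med 0.625
```

View pics/c6.png

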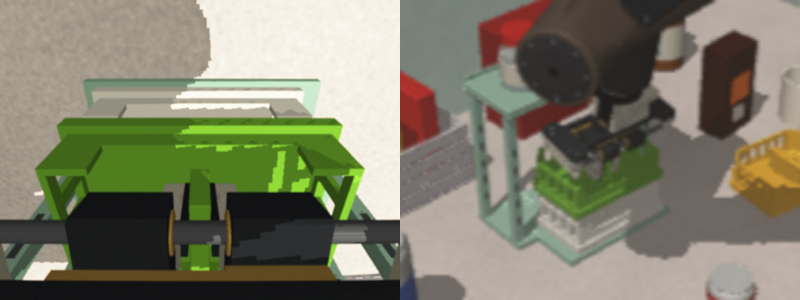

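The picture shows green hovering squarely over white, about 15 mm up, with board and white fronts visible behind it. I'll fit white/riser in the same frame so any camera bias cancels.

```bash
cat > rel.py <<'E'
from held import *
def whitefit(n,extra=None):
    d=pickle.load(open(f'pics/{n}.pkl','rb'));im=cv2.imread(f'pics/{n}.png');c=d['c']
    Bp=np.vstack([seg([-70,-100,10],[-70,100,10],80),seg([-70,-100,0],[-70,100,0],60),seg([-70,-100,10],[-40,-100,10],15),seg([-70,100,10],[-40,100,10],15)])
    Tp=np.vstack([seg([-65.5,-85.5,0],[-65.5,85.5,0],80),seg([-60,-55,26],[-60,55,26],40),seg([-65.5,-85.5,0],[-65.5,-85.5,10],8),seg([-65.5,85.5,0],[-65.5,85.5,10],8)])+[0,0,.01]
    D=cv2.distanceTransform(255-cv2.Canny(im,30,80),cv2.DIST_L2,5)
    pts=lambda v:pose(np.r_[Bp,Tp+[0,v[3],0]],[v[0],v[1],v[2]*100],0)
    def res(v):
        q=proj(c,pts(v)).astype(np.float32);return np.minimum(cv2.remap(D,q[:,0].reshape(-1,1),q[:,1].reshape(-1,1),cv2.INTER_LINEAR,borderValue=5)[:,0],5)
    best=None
    for a,b,w,e in itertools.product((-.003,0,.003),(-.003,0,.003),(-.01,0,.01),(-.003,0,.003)):
        r=least_squares(res,[.6695+a,-.018+b,-.039+w,-.003+e],loss='soft_l1',f_scale=1,x_scale=[.01,.01,.05,.01],diff_step=1e-4,max_nfev=30)
        if best is None or r.cost<best.cost:best=r
    v=best.x;print('riser',v*[1,1,100,1],'cost',best.cost,'med',np.median(res(v)))
    Z=R.from_euler('z',v[2]*100,degrees=True).as_matrix();w=np.array([v[0],v[1],0])+Z@[0,v[3],0];print('white',w)
    q=proj(c,pts(v))
    z=cv2.resize(im,None,fx=2,fy=2)
    for a,b in q: cv2.circle(z,(int(a*2+1),int(b*2+1)),0,(0,0,255),-1)
    cv2.imwrite(f'pics/ov_{n}.png',z[:450,100:900]);return w
if __name__=='__main__':
    import sys
    whitefit(sys.argv[1])
E
python3 rel.py w6
```

```text
riser [ 0.6695 -0.018  -3.8967 -0.003 ] cost 31.634657859802246 med 0.1875
white [ 0.6693 -0.021   0.    ]
```

```bash
python3 -m crank '[{"dx":0.1,"dy":-0.1,"dz":0.1,"wx":0,"wy":0,"wz":0.1},{"dx":0.15,"dy":-0.1,"dz":0.3,"wx":0,"wy":0,"wz":0.1},{"dx":0.2,"dy":-0.1,"dz":0.5,"wx":0,"wy":0,"wz":0.1},{"dx":0.25,"dy":-0.12,"dz":0.7,"wx":0,"wy":0,"wz":0.1},{"dx":0.3,"dy":-0.12,"dz":0.9,"wx":0,"wy":0,"wz":0.1},{"dx":0.32,"dy":-0.12,"dz":1.1,"wx":0,"wy":0,"wz":0.1},{"dx":0.36,"dy":-0.12,"dz":1.3,"wx":0,"wy":0,"wz":0.1},{"dx":0.4,"dy":-0.12,"dz":1.45,"wx":0,"wy":0,"wz":0.1},{"dx":0.42,"dy":-0.12,"dz":1.55,"wx":0,"wy":0,"wz":0.1},{"dx":0.44,"dy":-0.12,"dz":1.65,"wx":0,"wy":0,"wz":0.1}]' 0 45
python3 - <<'E'
from h import *
place(0,.058,-.0243,12)
place(0,.0525,-.0243,12)
E
```

```text
t: 21.0
eef_pos: [0.6491, -0.0197, 0.0784]
ee_rot: [3.141, 0.21, 3.073]
force: [-0.1, -0.5, -2.3]
width: 0.012
gripper_force: 45.0
t 21.00 q [ 0.31  0.34 -0.48  0.14 -0.57 -2.07] d [ 0.01  0.   -0.03] w [ 0.04  0.04 -0.02] F [-0.1 -0.5 -2.3] width 0.0120 g 45.0
t 21.00 q [ 0.31  0.34 -0.48  0.14 -0.57 -2.07] d [0.13 0.   0.51] w [ 0.04  0.04 -0.02] F [-0.1 -0.5 -2.3] width 0.0120 g 45.0
```

No contact force 2 mm below the rim height, so the skirt is engaging. I'll lower it home, then check.

```bash
python3 -m crank '[{"dx":0.02,"dy":0,"dz":0.07,"wx":0,"wy":0,"wz":0},{"dx":0.04,"dy":0,"dz":0.14,"wx":0,"wy":0,"wz":0},{"dx":0.05,"dy":0,"dz":0.21,"wx":0,"wy":0,"wz":0},{"dx":0.07,"dy":0,"dz":0.28,"wx":0,"wy":0,"wz":0},{"dx":0.09,"dy":0,"dz":0.35,"wx":0,"wy":0,"wz":0},{"dx":0.1,"dy":0,"dz":0.4,"wx":0,"wy":0,"wz":0},{"dx":0.11,"dy":0,"dz":0.44,"wx":0,"wy":0,"wz":0},{"dx":0.12,"dy":0,"dz":0.48,"wx":0,"wy":0,"wz":0},{"dx":0.13,"dy":0,"dz":0.5,"wx":0,"wy":0,"wz":0},{"dx":0.13,"dy":0,"dz":0.5,"wx":0,"wy":0,"wz":0}]' 0 45
python3 - <<'E'
from h import *
place(0,.052,-.0243,12)
E
```

```text
t: 22.25
eef_pos: [0.6489, -0.0196, 0.0732]
ee_rot: [3.141, 0.21, 3.073]
force: [0.2, 0.5, -1.5]
width: 0.0119
gripper_force: 45.0
t 22.25 q [ 0.31  0.34 -0.48  0.15 -0.55 -2.07] d [ 0.   -0.    0.06] w [ 0.04  0.03 -0.02] F [ 0.2  0.5 -1.5] width 0.0119 g 45.0
```

```bash
python3 -m crank '[{"dx":0,"dy":0,"dz":0,"wx":0,"wy":0,"wz":0},{"dx":0,"dy":0,"dz":0,"wx":0,"wy":0,"wz":0},{"dx":0,"dy":0,"dz":0,"wx":0,"wy":0,"wz":0},{"dx":0,"dy":0,"dz":0,"wx":0,"wy":0,"wz":0},{"dx":0,"dy":0,"dz":-0.5,"wx":0,"wy":0,"wz":0},{"dx":0,"dy":0,"dz":-1.5,"wx":0,"wy":0,"wz":0},{"dx":0,"dy":0,"dz":-3,"wx":0,"wy":0,"wz":0},{"dx":1,"dy":0,"dz":-5,"wx":0,"wy":0,"wz":0},{"dx":3,"dy":0,"dz":-7,"wx":0,"wy":0,"wz":0},{"dx":6,"dy":0,"dz":-8,"wx":0,"wy":0,"wz":0}]' 5 45
python3 -c "
from h import *
gor([.578,-.016,.27],Rgoal(-3.9,24))"
```

```text
t: 23.5
eef_pos: [0.5741, -0.0142, 0.1413]
ee_rot: [3.14, 0.213, 3.073]
force: [0.1, 0.5, -0.0]
width: 0.0505
gripper_force: 0.0
t 23.50 q [ 0.37  0.15 -0.57  0.14 -0.67 -2.12] d [ -3.12  -0.13 -12.5 ] w [  0.1  -11.79  -0.04] F [ 0.1  0.5 -0. ] width 0.0505 g 0.0
```

```bash
python3 -m crank '[{"dx":0,"dy":0,"dz":-1.5,"wx":0,"wy":-1,"wz":0},{"dx":-0.5,"dy":0,"dz":-4,"wx":0,"wy":-3,"wz":0},{"dx":-1,"dy":0,"dz":-7,"wx":0,"wy":-6,"wz":0},{"dx":-2,"dy":0,"dz":-10,"wx":0,"wy":-9,"wz":0},{"dx":-3,"dy":0,"dz":-12,"wx":0,"wy":-11,"wz":0},{"dx":-3.1,"dy":0,"dz":-12.5,"wx":0,"wy":-11.8,"wz":0},{"dx":-3.1,"dy":0,"dz":-12.5,"wx":0,"wy":-11.8,"wz":0},{"dx":-3.1,"dy":0,"dz":-12.5,"wx":0,"wy":-11.8,"wz":0},{"dx":-3.1,"dy":0,"dz":-12.5,"wx":0,"wy":-11.8,"wz":0},{"dx":-3.1,"dy":0,"dz":-12.5,"wx":0,"wy":-11.8,"wz":0}]' 5 45
python3 look.py w7
python3 - <<'E'
from rel import *
d=pickle.load(open('pics/w7.pkl','rb'));im=cv2.imread('pics/w7.png').copy();im[:,:100]=0;im[:,410:]=0
m=colmask(im,(33,90,30),(62,255,255));v,u=np.nonzero(m);print(u.min(),u.max(),v.min(),v.max())
print(fit(d['c'],m,[*W,WY],.052),fit(d['c'],m,[*W,WY],.052,True))
# edge fit of the whole tray (rim, dip, divider, skirt) with free z
D=cv2.distanceTransform(255-cv2.Canny(im,40,110),cv2.DIST_L2,5);P=np.vstack(traylines())
def res(v):
    q=proj(d['c'],pose(P,[v[0],v[1],v[2]*100],v[3])).astype(np.float32);return np.minimum(cv2.remap(D,q[:,0].reshape(-1,1),q[:,1].reshape(-1,1),cv2.INTER_LINEAR)[:,0],5)
b=min((least_squares(res,[W[0]+a,W[1]+e,-.039,z],loss='soft_l1',x_scale=[.01,.01,.05,.01],diff_step=1e-4) for a in (-.003,0,.003) for e in (-.003,0,.003) for z in (.05,.056,.06)),key=lambda r:r.cost)
print(b.x,b.cost,np.median(res(b.x)))
whitefit('w7')
for lean in (20,24,28):
    t=tcp_for(tray([.52,-.3115],-10,-.025,.14),-10,lean);print(lean,t);gor(t,Rgoal(-10,lean))
E
```

```text
t: 24.75
eef_pos: [0.5779, -0.0149, 0.2671]
ee_rot: [3.141, 0.415, 3.073]
force: [-0.0, 0.7, 0.8]
width: 0.0503
gripper_force: 0.0
170 341 100 220
(array([ 0.6686, -0.0211, -3.9192]), np.float64(153.9375), np.float32(18889.0)) (array([ 0.6685, -0.021 , -3.9364,  0.0521]), np.float64(153.4375), np.float32(18889.0))
[ 0.4134 -0.2619 -0.0386 -0.514 ] 0.0 0.0
riser [ 0.6699 -0.0187 -3.8787 -0.0028] cost 82.54036891460419 med 0.453125
white [ 0.6698 -0.0214  0.    ]
20 [ 0.5017 -0.3083  0.1223]
t 24.80 q [ 0.43 -0.07 -0.61  0.31 -0.69 -2.28] d [ 10.96 -29.79  10.99] w [2.29 3.78 5.64] F [-0.1  0.1  0.2] width 0.0498 g 0.0
24 [ 0.5029 -0.3085  0.1228]
t 24.80 q [ 0.43 -0.07 -0.61  0.31 -0.69 -2.28] d [ 10.83 -29.8   10.99] w [ 2.48 -0.21  5.56] F [-0.1  0.1  0.2] width 0.0498 g 0.0
28 [ 0.5041 -0.3087  0.1234]
t 24.80 q [ 0.43 -0.07 -0.61  0.31 -0.69 -2.28] d [ 10.7  -29.81  10.99] w [ 2.68 -4.21  5.47] F [-0.1  0.1  0.2] width 0.0498 g 0.0
```

Green is home: fitted origin is 52 mm up, and x and y are within about 1 mm of white. Now yellow, at lean 22°.

```bash
python3 -m crank '[{"dx":1,"dy":-2,"dz":0.5,"wx":0.2,"wy":0,"wz":0.5},{"dx":2.5,"dy":-7,"dz":1.5,"wx":0.5,"wy":0.4,"wz":1},{"dx":4,"dy":-12,"dz":3,"wx":1,"wy":0.8,"wz":2},{"dx":6,"dy":-17,"dz":5,"wx":1.4,"wy":1.2,"wz":3},{"dx":8,"dy":-22,"dz":7,"wx":1.8,"wy":1.5,"wz":4},{"dx":9.5,"dy":-26,"dz":9,"wx":2.2,"wy":1.8,"wz":5},{"dx":10.5,"dy":-29,"dz":10.5,"wx":2.4,"wy":1.8,"wz":5.6},{"dx":10.9,"dy":-29.8,"dz":11,"wx":2.4,"wy":1.8,"wz":5.6},{"dx":10.9,"dy":-29.8,"dz":11,"wx":2.4,"wy":1.8,"wz":5.6},{"dx":10.9,"dy":-29.8,"dz":11,"wx":2.4,"wy":1.8,"wz":5.6}]' 5 45
python3 - <<'E'
from h import *
t=tcp_for(tray([.52,-.3113],-10,-.025,.039),-10,22);print(t);gor(t,Rgoal(-10,22))
E
```

```text
t: 26.05
eef_pos: [0.5027, -0.3079, 0.1235]
ee_rot: [3.142, 0.385, 2.968]
force: [-0.9, 0.1, 0.1]
width: 0.0502
gripper_force: 0.0
[ 0.50231542 -0.30818173  0.02156894]
t 26.05 q [-0.23  0.14 -0.6  -0.05 -0.44 -1.47] d [ 3.86 -0.03  9.43] w [0.01 0.08 0.03] F [-0.9  0.1  0.1] width 0.0502 g 0.0
```

```bash
python3 -m crank '[{"dx":0.4,"dy":0,"dz":1,"wx":0,"wy":0,"wz":0},{"dx":1,"dy":0,"dz":2.5,"wx":0,"wy":0,"wz":0},{"dx":1.7,"dy":0,"dz":4.2,"wx":0,"wy":0,"wz":0},{"dx":2.4,"dy":0,"dz":5.9,"wx":0,"wy":0,"wz":0},{"dx":3,"dy":0,"dz":7.4,"wx":0,"wy":0,"wz":0},{"dx":3.5,"dy":0,"dz":8.5,"wx":0,"wy":0,"wz":0},{"dx":3.8,"dy":0,"dz":9.2,"wx":0,"wy":0,"wz":0},{"dx":3.9,"dy":0,"dz":9.4,"wx":0,"wy":0,"wz":0},{"dx":3.9,"dy":0,"dz":9.4,"wx":0,"wy":0,"wz":0},{"dx":3.9,"dy":0,"dz":9.4,"wx":0,"wy":0,"wz":0}]' 5
python3 -m crank '[{"dx":0,"dy":0,"dz":0,"wx":0,"wy":0,"wz":0},{"dx":0,"dy":0,"dz":0,"wx":0,"wy":0,"wz":0},{"dx":0,"dy":0,"dz":0,"wx":0,"wy":0,"wz":0},{"dx":0,"dy":0,"dz":0,"wx":0,"wy":0,"wz":0},{"dx":0,"dy":0,"dz":0,"wx":0,"wy":0,"wz":0},{"dx":0,"dy":0,"dz":0,"wx":0,"wy":0,"wz":0},{"dx":-0.4,"dy":0,"dz":-1,"wx":0,"wy":0,"wz":0},{"dx":-1.2,"dy":0,"dz":-3,"wx":0,"wy":0,"wz":0},{"dx":-2.5,"dy":0,"dz":-6,"wx":0,"wy":0,"wz":0},{"dx":-4,"dy":0,"dz":-10,"wx":0,"wy":0,"wz":0}]' 0 45
python3 look.py w8
python3 - <<'E'
from held import *
held('w8',-.025,22)
place(-.13,.135,-.025,22)
E
```

```text
t: 27.3
eef_pos: [0.5019, -0.3083, 0.0216]
ee_rot: [3.141, 0.385, 2.967]
force: [0.2, 0.2, 0.0]
width: 0.0498
gripper_force: 0.0
t: 28.55
eef_pos: [0.5001, -0.3079, 0.1293]
ee_rot: [3.141, 0.382, 2.967]
force: [1.3, 0.2, -2.2]
width: 0.0117
gripper_force: 45.0
grip on tray gx -0.0227 gy 0.0004 h 0.0381 yaw 0.01 pitch 3.24 deg cost 457.01678228378296 med 1.6472778
t 28.60 q [-0.24  0.12 -0.59 -0.05 -0.47 -1.47] d [ 2.29 29.69 -3.19] w [-2.39  0.41 -5.55] F [ 1.  -1.5  4.5] width 0.0116 g 45.0
```

```bash
python3 -m crank '[{"dx":0.1,"dy":1,"dz":-0.3,"wx":0,"wy":0,"wz":0},{"dx":0.3,"dy":4,"dz":-1,"wx":-0.3,"wy":0,"wz":-0.6},{"dx":0.6,"dy":8,"dz":-1.8,"wx":-0.6,"wy":0.1,"wz":-1.4},{"dx":1,"dy":13,"dz":-2.5,"wx":-1,"wy":0.2,"wz":-2.4},{"dx":1.4,"dy":18,"dz":-3.2,"wx":-1.4,"wy":0.2,"wz":-3.4},{"dx":1.8,"dy":23,"dz":-3.2,"wx":-1.8,"wy":0.3,"wz":-4.3},{"dx":2.1,"dy":27,"dz":-3.2,"wx":-2.2,"wy":0.4,"wz":-5.1},{"dx":2.3,"dy":29,"dz":-3.2,"wx":-2.4,"wy":0.4,"wz":-5.5},{"dx":2.3,"dy":29.7,"dz":-3.2,"wx":-2.4,"wy":0.4,"wz":-5.5},{"dx":2.3,"dy":29.7,"dz":-3.2,"wx":-2.4,"wy":0.4,"wz":-5.5}]' 0 45
python3 look.py w9
python3 - <<'E'
from held import *
place(-.13,.135,-.025,22)
held('w9',-.025,22)
c=cv2.Canny(cv2.imread('pics/w9.png'),40,110)
cv2.imwrite('pics/c9.png',np.hstack([cv2.resize(cv2.imread('pics/w9.png'),(400,300)),cv2.resize(cv2.cvtColor(c,cv2.COLOR_GRAY2BGR),(400,300))]))
E
```

```text
t: 29.85
eef_pos: [0.5198, -0.01, 0.15]
ee_rot: [3.138, 0.378, 3.071]
force: [0.0, -0.8, -1.5]
width: 0.0119
gripper_force: 45.0
t 29.90 q [ 0.46 -0.04 -0.92  0.48 -0.41 -2.52] d [-0.43 -0.04 -0.55] w [ 0.13 -0.37 -0.19] F [-0.7  0.3 -1.8] width 0.0118 g 45.0
grip on tray gx -0.0287 gy -0.0003 h 0.0428 yaw 0.01 pitch -0.72 deg cost 464.74502527713776 med 1.028125
```

View pics/c9.png

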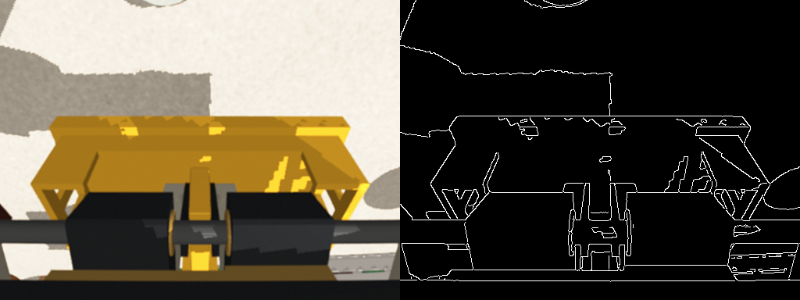

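The tenth picture shows yellow held squarely by its divider. Its front is in shade, so the edges are weak and I'll refit with lower edge thresholds.

```bash
sed -i 's/def held(n,gx,lean):/def held(n,gx,lean,th=(40,110)):/; s/cv2.Canny(im,40,110),cv2.DIST_L2,5)\n    def pts/X/' held.py; sed -i '/def held/,$ s/cv2.Canny(im,40,110)/cv2.Canny(im,*th)/' held.py
python3 - <<'E'
from held import *
for n in ('w8','w9'):
    for th in ((10,30),(15,45),(20,60)): held(n,-.025,22,th)
place(-.13,.135,-.025,22)
E
```

```text
grip on tray gx -0.0255 gy -0.0002 h 0.0386 yaw -0.02 pitch 0.02 deg cost 54.05984115600586 med 0.21875
grip on tray gx -0.0254 gy -0.0002 h 0.0387 yaw -0.02 pitch 0.06 deg cost 72.73942422866821 med 0.15625
grip on tray gx -0.0279 gy -0.0006 h 0.0430 yaw -0.19 pitch 0.76 deg cost 255.49955821037292 med 0.59765625
grip on tray gx -0.0254 gy -0.0001 h 0.0387 yaw -0.01 pitch 0.04 deg cost 46.024803042411804 med 0.3125
grip on tray gx -0.0254 gy -0.0001 h 0.0388 yaw -0.01 pitch 0.03 deg cost 214.78561162948608 med 0.59375
grip on tray gx -0.0254 gy -0.0001 h 0.0388 yaw -0.01 pitch 0.03 deg cost 215.1282445192337 med 0.59375
t 29.90 q [ 0.46 -0.04 -0.92  0.48 -0.41 -2.52] d [-0.43 -0.04 -0.55] w [ 0.13 -0.37 -0.19] F [-0.7  0.3 -1.8] width 0.0118 g 45.0
```

```bash
python3 -c "
from h import *
place(-.05,.122,-.0254,22)
place(-.0005,.117,-.0254,22)"
```

```text
t 29.90 q [ 0.46 -0.04 -0.92  0.48 -0.41 -2.52] d [-7.35 -0.03  3.59] w [ 0.13 -0.37 -0.19] F [-0.7  0.3 -1.8] width 0.0118 g 45.0
t 29.90 q [ 0.46 -0.04 -0.92  0.48 -0.41 -2.52] d [-11.77  -0.02   5.88] w [ 0.13 -0.37 -0.19] F [-0.7  0.3 -1.8] width 0.0118 g 45.0
```

```bash
python3 -m crank '[{"dx":-0.8,"dy":0,"dz":0.2,"wx":0,"wy":0,"wz":0},{"dx":-2.4,"dy":0,"dz":1,"wx":0,"wy":-0.2,"wz":-0.1},{"dx":-4,"dy":0,"dz":1.8,"wx":0.1,"wy":-0.4,"wz":-0.2},{"dx":-5.7,"dy":0,"dz":2.7,"wx":0.1,"wy":-0.4,"wz":-0.2},{"dx":-7.35,"dy":0,"dz":3.6,"wx":0.1,"wy":-0.4,"wz":-0.2},{"dx":-8.8,"dy":0,"dz":4.3,"wx":0.1,"wy":-0.4,"wz":-0.2},{"dx":-10,"dy":0,"dz":4.9,"wx":0.1,"wy":-0.4,"wz":-0.2},{"dx":-11,"dy":0,"dz":5.4,"wx":0.1,"wy":-0.4,"wz":-0.2},{"dx":-11.6,"dy":0,"dz":5.75,"wx":0.1,"wy":-0.4,"wz":-0.2},{"dx":-11.8,"dy":0,"dz":5.9,"wx":0.1,"wy":-0.4,"wz":-0.2}]' 0 45
python3 look.py w10
python3 - <<'E'
from rel import *
place(-.0005,.117,-.0254,22)
for th in ((10,30),(15,45)): held('w10',-.0254,22,th)
# green front in same picture: skirt/dip lines at z .052
whitefit('w10')
d=pickle.load(open('pics/w10.pkl','rb'));im=cv2.imread('pics/w10.png')
P=np.vstack([seg([-65.5,-85.5,0],[-65.5,85.5,0],80),seg([-60,-55,26],[-60,55,26],40),seg([-60,-80,50],[-60,-55,50],20),seg([-60,80,50],[-60,55,50],20)])
for th in ((15,45),(30,80)):
  D=cv2.distanceTransform(255-cv2.Canny(im,*th),cv2.DIST_L2,5)
  def res(v):
    q=proj(d['c'],pose(P,[v[0],v[1],v[2]*100],.052)).astype(np.float32);return np.minimum(cv2.remap(D,q[:,0].reshape(-1,1),q[:,1].reshape(-1,1),cv2.INTER_LINEAR,borderValue=5)[:,0],5)
  b=min((least_squares(res,[W[0]+a,W[1]+e,-.039],loss='soft_l1',x_scale=[.01,.01,.05],diff_step=1e-4) for a in (-.003,0,.003) for e in (-.003,0,.003)),key=lambda r:r.cost)
  print('green',b.x*[1,1,100],b.cost,np.median(res(b.x)))
E
```

```text
t: 31.15
eef_pos: [0.6513, -0.019, 0.1384]
ee_rot: [3.141, 0.385, 3.074]
force: [-0.3, -0.4, -1.5]
width: 0.0116
gripper_force: 45.0
t 31.20 q [ 0.34  0.2  -0.66  0.4  -0.39 -2.32] d [ 0.06 -0.08 -0.04] w [0.04 0.04 0.03] F [-0.1 -1.6 -1.3] width 0.0119 g 45.0
grip on tray gx -0.0254 gy -0.0004 h 0.0395 yaw -0.18 pitch 0.63 deg cost 42.399901032447815 med 0.4375
grip on tray gx -0.0256 gy -0.0002 h 0.0389 yaw -0.18 pitch 0.29 deg cost 67.45960700511932 med 0.4375
riser [ 0.6699 -0.018  -3.9023 -0.003 ] cost 50.001068353652954 med 0.40625
white [ 0.6697 -0.021   0.    ]
green [ 0.6737 -0.0212 -3.8711] 88.55656898021698 0.4375
green [ 0.6737 -0.0211 -4.0214] 86.70773339271545 0.45703125
```

```bash
python3 -m crank '[{"dx":0.1,"dy":-0.04,"dz":0.1,"wx":0,"wy":0,"wz":0},{"dx":0.17,"dy":-0.08,"dz":0.3,"wx":0,"wy":0,"wz":0},{"dx":0.26,"dy":-0.08,"dz":0.5,"wx":0,"wy":0,"wz":0},{"dx":0.36,"dy":-0.08,"dz":0.7,"wx":0,"wy":0,"wz":0},{"dx":0.44,"dy":-0.08,"dz":0.9,"wx":0,"wy":0,"wz":0},{"dx":0.52,"dy":-0.08,"dz":1.1,"wx":0,"wy":0,"wz":0},{"dx":0.58,"dy":-0.08,"dz":1.25,"wx":0,"wy":0,"wz":0},{"dx":0.63,"dy":-0.08,"dz":1.37,"wx":0,"wy":0,"wz":0},{"dx":0.67,"dy":-0.08,"dz":1.47,"wx":0,"wy":0,"wz":0},{"dx":0.7,"dy":-0.08,"dz":1.54,"wx":0,"wy":0,"wz":0}]' 0 45
python3 - <<'E'
from h import *
place(-.0005,.100,-.0254,22)
place(-.0005,.0945,-.0254,22)
E
```

```text
t: 32.45
eef_pos: [0.6503, -0.0197, 0.1216]
ee_rot: [3.141, 0.385, 3.074]
force: [-0.2, -0.3, -2.3]
width: 0.0116
gripper_force: 45.0
t 32.45 q [ 0.33  0.21 -0.7   0.45 -0.33 -2.37] d [-0.01  0.    0.01] w [0.04 0.05 0.03] F [-0.2 -0.3 -2.3] width 0.0116 g 45.0
t 32.45 q [ 0.33  0.21 -0.7   0.45 -0.33 -2.37] d [0.19 0.   0.52] w [0.04 0.05 0.03] F [-0.2 -0.3 -2.3] width 0.0116 g 45.0
```

No contact, so it's engaging here too. I'll lower it home.

```bash
python3 -m crank '[{"dx":0.03,"dy":0,"dz":0.07,"wx":0,"wy":0,"wz":0},{"dx":0.05,"dy":0,"dz":0.14,"wx":0,"wy":0,"wz":0},{"dx":0.08,"dy":0,"dz":0.21,"wx":0,"wy":0,"wz":0},{"dx":0.1,"dy":0,"dz":0.28,"wx":0,"wy":0,"wz":0},{"dx":0.13,"dy":0,"dz":0.35,"wx":0,"wy":0,"wz":0},{"dx":0.15,"dy":0,"dz":0.4,"wx":0,"wy":0,"wz":0},{"dx":0.17,"dy":0,"dz":0.45,"wx":0,"wy":0,"wz":0},{"dx":0.19,"dy":0,"dz":0.49,"wx":0,"wy":0,"wz":0},{"dx":0.2,"dy":0,"dz":0.51,"wx":0,"wy":0,"wz":0},{"dx":0.2,"dy":0,"dz":0.51,"wx":0,"wy":0,"wz":0}]' 0 45
python3 - <<'E'
from h import *
place(-.0005,.094,-.0254,22)
E
```

```text
t: 33.7
eef_pos: [0.6504, -0.0197, 0.1161]
ee_rot: [3.141, 0.385, 3.074]
force: [-0.0, 0.3, -1.5]
width: 0.0116
gripper_force: 45.0
t 33.70 q [ 0.32  0.22 -0.71  0.48 -0.32 -2.39] d [0.01 0.   0.06] w [0.04 0.04 0.03] F [-0.   0.3 -1.5] width 0.0116 g 45.0
```

```bash
python3 -m crank '[{"dx":0,"dy":0,"dz":0,"wx":0,"wy":0,"wz":0},{"dx":0,"dy":0,"dz":0,"wx":0,"wy":0,"wz":0},{"dx":0,"dy":0,"dz":0,"wx":0,"wy":0,"wz":0},{"dx":0,"dy":0,"dz":0,"wx":0,"wy":0,"wz":0},{"dx":0,"dy":0,"dz":-0.5,"wx":0,"wy":0,"wz":0},{"dx":0,"dy":0,"dz":-1.5,"wx":0,"wy":0,"wz":0},{"dx":0,"dy":0,"dz":-3,"wx":0,"wy":0,"wz":0},{"dx":1,"dy":0,"dz":-5,"wx":0,"wy":0,"wz":0},{"dx":3,"dy":0,"dz":-7,"wx":0,"wy":0,"wz":0},{"dx":6,"dy":0,"dz":-9,"wx":0,"wy":0,"wz":0}]' 5 45
python3 -c "
from h import *
gor([.56,-.014,.3],Rgoal(-3.9,22))"
```

```text
t: 34.95
eef_pos: [0.561, -0.0134, 0.1784]
ee_rot: [3.14, 0.386, 3.074]
force: [0.3, 0.7, 0.6]
width: 0.05
gripper_force: 0.0
t 34.95 q [ 0.43 -0.01 -0.78  0.39 -0.48 -2.38] d [ -4.49  -0.05 -11.3 ] w [0.09 0.12 0.01] F [0.3 0.7 0.6] width 0.0500 g 0.0
```

```bash
python3 -m crank '[{"dx":-0.5,"dy":0,"dz":-1.2,"wx":0,"wy":0,"wz":0},{"dx":-1.3,"dy":0,"dz":-3.5,"wx":0,"wy":0,"wz":0},{"dx":-2.5,"dy":0,"dz":-6.3,"wx":0,"wy":0,"wz":0},{"dx":-3.6,"dy":0,"dz":-9,"wx":0,"wy":0,"wz":0},{"dx":-4.2,"dy":0,"dz":-10.8,"wx":0,"wy":0,"wz":0},{"dx":-4.5,"dy":0,"dz":-11.3,"wx":0,"wy":0,"wz":0},{"dx":-4.5,"dy":0,"dz":-11.3,"wx":0,"wy":0,"wz":0},{"dx":-4.5,"dy":0,"dz":-11.3,"wx":0,"wy":0,"wz":0},{"dx":-4.5,"dy":0,"dz":-11.3,"wx":0,"wy":0,"wz":0},{"dx":-4.5,"dy":0,"dz":-11.3,"wx":0,"wy":0,"wz":0}]' 5 45
python3 look.py w11
python3 - <<'E'
from rel import *
d=pickle.load(open('pics/w11.pkl','rb'));im=cv2.imread('pics/w11.png').copy();im[:,:120]=0;im[:,400:]=0
m=colmask(im,(15,110,50),(32,255,255));v,u=np.nonzero(m);print(u.min(),u.max(),v.min(),v.max())
print(fit(d['c'],m,[*W,WY],.094),fit(d['c'],m,[*W,WY],.094,True))
E
```

```text
t: 36.2
eef_pos: [0.5603, -0.0139, 0.2981]
ee_rot: [3.142, 0.384, 3.074]
force: [0.3, -0.3, -0.5]
width: 0.05
gripper_force: 0.0
171 341 126 243
(array([ 0.6677, -0.0212, -4.0764]), np.float64(209.625), np.float32(18165.0)) (array([ 0.6679, -0.0211, -3.9238,  0.0935]), np.float64(183.8125), np.float32(18165.0))
```

Yellow fits 94 mm up, level with and aligned to green, so it is home. Handing in.

```bash
python3 -c "
from station import arm
print(arm.job_done())"
```

```text
the job is handed in; nothing more can be done
None
```

The job is handed in at about 36 s: green is home on white and yellow home on green, with chamfers to the rear and both trays released (fitted origins 52 mm and 94 mm up), but no verdict came back from the station.

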